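Open the slanted sliding-lid box and set out the reference pucks

TASK

Slide the aluminium lid out of the grooves of the slanted black box under the clear shield and lay it flat on the black rubber mat with its orange fin up; the steel bar across the box keeps the fingers from taking the fin all the way, so take the lid again by its end once it sticks out. Then lift both pucks out by their white knobs and stand each, gently and without dropping it, in the tray with a rim of its own colour. Leave the objective lens, the amber bottle and the cardboard box where they are.

Things in the scene. Friction and masses are not known exactly. Their poses are not given: they have to be found in the camera images.
- box: Fixed black box on a rack, sloping 30 degrees (all sizes in mm): 84 (its x, up the slope) x 192 (y, level) x 53.5 (z, square to the lid, so up and back to the robot). Origin: centre of its underside, 50 above the bench. Floor at z = 8. Side walls are 14 thick up to z = 42. In each a groove, z = 42 to 49.5, holds the lid with 1.5 play above and at each side; lips over it at z = 49.5 to 53.5, 57 apart.
- track_exit (a point): Middle of the box's open end, at the grooves' lower face (box frame 0, -96, 42), axes as the box's. The end wall below is low (top at box z = 41), so the lid leaves here, towards the box's -y. The other end (+y) is closed. Nothing stands around the lid beyond this end.
- bar (a point): Centre of the steel hold-down bar across the box (box frame 0, 0, 70), axes as the box's: 100 (x) x 14 (y) x 6 (z), so box z = 67 to 73, on posts outside the side walls (x = 42 to 50 and -42 to -50). The lid and its fin slide beneath it; fingers holding the fin cannot.
- pocket_left (a point): Centre, at floor level, of one of two pockets 40 x 40 inside the box (box frame 0, 53, 8), with a rim 8 high round it; axes as the box's. One puck stands in it at the start.
- pocket_right (a point): Centre, at floor level, of the other pocket (box frame 0, -53, 8), the same.
- shield: Clear acrylic shield in a black frame, fixed over the box. Origin on the bench right below the box's origin; z up, y level along the box. Sheet and frame at z = 232 to 247, x = -23 to 102, y = -105 to 105; two posts at x = 88 to 102, y = 95 and -95. An upright gripper is blocked by it over the box; one tilted back to the robot, square to the lid, fits.
- lid_center (a point): Centre of the loose aluminium lid plate, 66 (x, up the slope) x 178 (y) x 6 (z, square to it), about 140 g. An orange fin 12 (x) x 24 (y) stands on it centred at y = 68, from z = 3 to 19. Starts in the grooves, centre at box z = 45, y = 0 to -8, axes as the box's; slides easily. Clear of the box once its centre is past box y = -186.
- violet_center (a point): Violet reference puck: disc 36 in diameter, 10 thick, with a white knob 14 in diameter and 22 tall on top; 50 g, 32 tall in all. The point is on its axis, half-way up (16 above the underside); z points along the knob. At the start it stands on the box's floor in one of the two pockets under the lid, square to the slope, the knob's top at box z = 40.
- green_center (a point): Green reference puck, the same size and shape as the violet one, in the other pocket. The point is on its axis, half-way up (16 above the underside); z along the knob.
- tray_violet: Fixed white tray 80 x 80 with a violet rim 10 high and 4 thick; inside 72 x 72, floor 4 above the bench. Origin at the centre of its underside, on the bench.
- tray_green: Fixed white tray 80 x 80 with a green rim, otherwise the same as the violet-rimmed one. Origin at the centre of its underside, on the bench.
- mat: Fixed black rubber mat 160 (x) x 220 (y) x 4 thick flat on the bench. Origin at the centre of its underside.
- objective: Loose steel microscope objective standing on end, 34 in diameter, 48 tall; origin at the centre of its foot. Leave it alone.
- oil: Loose amber glass bottle, 36 in diameter, 60 tall; origin at the centre of its foot. Leave it alone.
- wipes: Loose cardboard box 60 x 90 x 40 tall; origin at the centre of its underside. Leave it alone.
Not all that is in view belongs to the job. Of the things shaped like the part that bears lid_center, the aluminium one is meant. Leave any yellow look-alike of the tray_green alone.

How it is judged:
On the way, in this order (a step that is already met when the one before it is completed fails the run):
1. the lid has been slid out along its tracks, clear of the box's open end (y of lid_center in the frame of box below -0.18 m), for 0.1 s.
2. the lid lies flat on the mat, fin up, let go (x of lid_center in the frame of mat between -0.06 and 0.06 m and y of lid_center in the frame of mat between -0.08 and 0.08 m and height (world z) of lid_center below 0.012 m and angle between lid_center's own z axis and vertical below 0.1 rad and linear speed of lid below 0.02 m/s and contact force between the fingers and lid below 0.1 N), for 0.2 s.
At the end, for the whole second after the job is handed in: Lid flat on the mat, fin up (0.1 rad), its centre within 60 mm (x) and 80 mm (y) of the mat's; each puck upright (0.15 rad) on the floor of the tray with its own colour of rim, within 26 mm of the tray's centre; all at rest and let go (all of step 2 and horizontal distance between violet_center and tray_violet below 0.026 m and height (world z) of each of violet_center, green_center below 0.024 m and angle between each of violet_center, green_center's own z axis and vertical below 0.15 rad and linear speed of each of violet, green below 0.02 m/s and contact force between the fingers and violet below 0.1 N and horizontal distance between green_center and tray_green below 0.026 m and contact force between the fingers and green below 0.1 N); the robot touches nothing.
It fails at once if the objective lens is shoved more than 25 mm or knocked over (distance of objective from where it was at the start of the episode above 0.025 m or angle between objective's own z axis and vertical above 0.5 rad).
It fails at once if the amber oil bottle is shoved more than 25 mm or knocked over (distance of oil from where it was at the start of the episode above 0.025 m or angle between oil's own z axis and vertical above 0.5 rad).
It fails at once if the cardboard wipes box is shoved more than 25 mm or knocked over (distance of wipes from where it was at the start of the episode above 0.025 m or angle between wipes's own z axis and vertical above 0.5 rad).
It fails at once if the violet puck is dropped or thrown (faster than 0.6 m/s while not held, a free fall of about 20 mm) (linear speed of violet above 0.6 m/s and contact force between the fingers and violet below 0.05 N).
It fails at once if the green puck is dropped or thrown (faster than 0.6 m/s while not held, a free fall of about 20 mm) (linear speed of green above 0.6 m/s and contact force between the fingers and green below 0.05 N).
It also fails if it takes over 72 s, if anything falls off the work surface, if the arm or the gripper's body presses on something with over 40 N, if the wrist force passes 120 N, or if a joint passes its speed limit or range.

ROBOT

A 6-joint arm with a two-finger parallel gripper is mounted at the origin on the work surface. World frame = base frame: x ahead of the robot, y to its left, z up, the work surface at z = 0. Lengths are in m, angles in rad, forces in N, time in s.
With the tool pointing down it reaches from about 0.375 to 0.9 m from the base axis. Payload 3.1 kg.
Tool frame: the origin (TCP) lies on the front face of the gripper's body, between the roots of the fingers; the fingertips stand 73 mm ahead of it and the grasp point (between the pads) lies 54 mm ahead of it (manip.tips_ahead is the distance from the TCP to the fingertips, in m); z points along the fingers, y is the line along which they close (so a half turn about z gives the same grasp; the last joint's range is limited). The gripper opens to 85 mm and grips with 20 to 120 N. Pads are 22 mm wide; open, the fingers measure 114 mm over their backs; the gripper's body (76 mm by 85 mm) begins 54 mm behind the grasp point. The pads swing forward as they close: fully open they stand 13 mm farther back than shut.
Start: joints at [-1.397, 0.527, 1.433, -0, 1.181, -0.178], TCP at [0.215, -0.587, 0.304] pointing down, gripper open.
Joint ranges: [-3.08, 3.08], [-0.75, 2.2], [0.22, 2.44], [-1.43, 4.57], [0, 2.65], [-2.85, 2.85]. Speed limits (rad/s): [2.79, 2.79, 3.14, 3.14, 3.14, 3.14].

INTERFACE

Orientations are given as a unit quaternion [x, y, z, w].
In Python, from station import sense, eyes, workorder, manip gives the robot as it stands.
- The arm moves only by the shell command python3 -m inch 'ROWS' [OPENING] [FORCE]. ROWS is JSON, a list of rows, each an object of numbers: "dx", "dy", "dz": the shift along the tool's x, y, z in cm; "wx", "wy", "wz": the turn, a rotation vector about the tool's x, y, z in degrees. In form: [{"dx": .., "dy": .., "dz": .., "wx": .., "wy": .., "wz": ..}, ...]. A call has 1 to 10 rows; each row shifts and turns the commanded pose from where the row before left it, along the tool's axes as they then stand; what a row does not reach is not made up. A row lasts 1/8 s, in which the tool goes at most 62.5 mm and 10.7 degrees, less where a joint would pass 70% of its speed; a pose out of reach is approached as far as the arm can. A call with a gripper value outside its range is refused whole. OPENING is the opening, from 0 (shut) to 1 (fully open), set as the call begins (- or left out, the last holds). The fingers move at their own pace and stop on an object; FORCE is the grip in N (left out, the last holds). Time passes only in rows, so rows that do not move let the fingers close. It gives the time, the measured TCP pose, the force, the opening and the grip force at its end, in the units of the state.
- sense(): the state, without advancing time (a new reading comes with each control period).
- eyes.snapshot(name): name is "side" or "top" or "wrist"; returns the picture (400x640x3 uint8, red, green, blue); there is no depth.
- eyes.camera_params(name): a dict with "fx", "fy", "cx", "cy" (pixels), "D" ([k1, k2, p1, p2, k3] as OpenCV has them; the pictures are not rectified), "rvec" (rotation vector, rad) and "tvec" (3), from world to camera coordinates, as OpenCV has them. Camera axes: x right, y down, z forward; pixel columns grow to the right and rows downward; lengths in m; the calibration is good to about 2 mm. A picture is of the moment at which its call begins: read the wrist's pose just before it. camera_params takes no time and is no camera call; for the wrist camera it gives the pose at the moment of the call.
- workorder.sign_off(): hands the job in; it is judged then, once.
The state is a dict: "t": time; "q": joint angles; "qd": joint speeds; "tau": joint torques, N m; "tcp_pos": TCP position; "tool_rot": TCP orientation; "force": force on the tool from outside, world axes, zero at the start; "ft_torque": the same for the moment, N m; "finger_gap": opening from 0.0 (shut) to 1.0 (fully open); "gripper_force": force on a finger pad.
Only numpy, scipy, OpenCV 4.12 (cv2) and the standard library are available. Lean on these libraries where they do the work, as an engineer would, in place of code of your own. Each camera call takes 0.05 s, during which the arm holds its last target. There are 200 camera calls.

## Working session

There is one attempt and no reset: what is moved stays moved. The work goes in short steps, Python scripts to look and compute and a shell command to move; the robot and the scene stay as the last step left them, time stands still between calls to the robot, and variables do not carry over. Pictures are saved under pics/ and viewed, at most 10 in all, crops included, and the job is handed in when it is done.

```bash
ls; mkdir -p pics; cat > h.py <<'E'
import numpy as np, cv2
from scipy.spatial.transform import Rotation as R
from station import sense, eyes, workorder, manip
def cam(n):
    p=eyes.camera_params(n); K=np.array([[p['fx'],0,p['cx']],[0,p['fy'],p['cy']],[0,0,1.]])
    return K,np.array(p['D'],float),np.array(p['rvec'],float),np.array(p['tvec'],float)
def ray(c,uv):
    K,D,r,t=c; M=R.from_rotvec(r).as_matrix()
    a=cv2.undistortPoints(np.array([[uv]],float),K,D)[0,0]
    return -M.T@t, M.T@np.array([a[0],a[1],1])
def onz(c,uv,z):
    o,d=ray(c,uv); return o+d*(z-o[2])/d[2]
def tri(rs):
    A=np.zeros((3,3));b=np.zeros(3)
    for o,d in rs:
        d=d/np.linalg.norm(d);P=np.eye(3)-np.outer(d,d);A+=P;b+=P@o
    x=np.linalg.solve(A,b); return x,[np.linalg.norm(np.cross(x-o,d/np.linalg.norm(d))) for o,d in rs]
def proj(c,X):
    K,D,r,t=c; return cv2.projectPoints(np.array(X,float).reshape(-1,3),r,t,K,D)[0][:,0]
def snap(n,f):
    c=cam(n); im=eyes.snapshot(n); cv2.imwrite('pics/'+f+'.png',im[:,:,::-1]); return c,im
E
python3 - <<'E'
from h import *
import pickle
d={}
for n in ['side','top','wrist']:
    d[n]=snap(n,n+'0'); K,D,r,t=d[n][0]; print(n,K[0,0],-R.from_rotvec(r).as_matrix().T@t, R.from_rotvec(r).as_matrix()[2])
pickle.dump(d,open('d0.pkl','wb'))
s=sense();print(s['t'],s['tcp_pos'],s['tool_rot'],s['force'],s['finger_gap'],manip.tips_ahead, dir(manip))
E
```

```text
pics
side 374.7886973197039 [ 0.32968771 -0.53984268  0.71350945] [ 0.20195445  0.68069018 -0.70418413]
top 510.14741733706745 [0.32636033 0.0462389  1.38055979] [ 0.12979636  0.01925035 -0.99135379]
wrist 287.87833100038273 [ 0.29433565 -0.55785396  0.37363303] [-0.30484719 -0.11047599 -0.94597212]
0.15 [ 0.21532994 -0.58628243  0.30314715] [ 9.84567433e-01  1.75003648e-01 -1.80370810e-07 -8.33098995e-04] [ 0.82402128  0.51164252 -0.59232475] 0.9974486632380053 0.0726 ['PlanningError', '__class__', '__delattr__', '__dict__', '__dir__', '__doc__', '__eq__', '__format__', '__ge__', '__getattribute__', '__getstate__', '__gt__', '__hash__', '__init__', '__init_subclass__', '__le__', '__lt__', '__module__', '__ne__', '__new__', '__reduce__', '__reduce_ex__', '__repr__', '__setattr__', '__sizeof__', '__str__', '__subclasshook__', '__weakref__', 'tips_ahead']
```

View pics/top0.png

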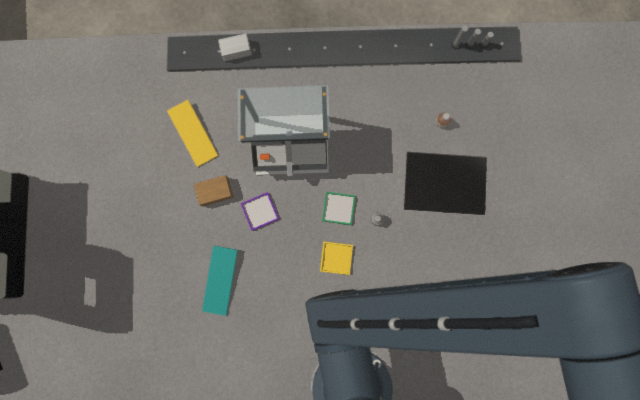

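View pics/side0.png

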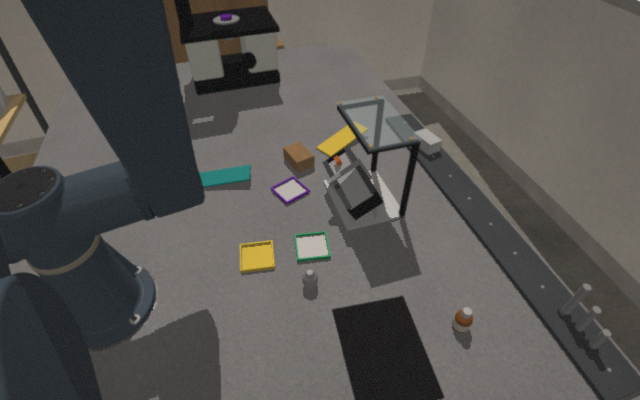

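The top view shows the orange fin at (264,157), the box around (290,157) and the shield above it. The violet tray is at (261,212), the green tray at (339,208) and the mat at (446,183). The objective is at (377,219), the bottle at (445,120) and the wipes box at (213,190).

Lid candidates are the aluminium plate in the box (fin at (264,157)), a yellow plate at (192,133) and a teal plate at (221,280). The aluminium one is meant. Tray candidates are green (339,208) and yellow (337,258), so I take the green one.

Next I check the choice in a close crop.

```bash
python3 - <<'E'
import cv2,numpy as np
a=cv2.imread('pics/top0.png')[80:190,230:335]; b=cv2.imread('pics/side0.png')[130:230,315:415]
a=cv2.resize(a,(400,420),interpolation=cv2.INTER_CUBIC); b=cv2.resize(b,(400,420),interpolation=cv2.INTER_CUBIC)
cv2.imwrite('pics/crop0.png',np.hstack([a,b]))
E
```

```text
(no output)
```

View pics/crop0.png

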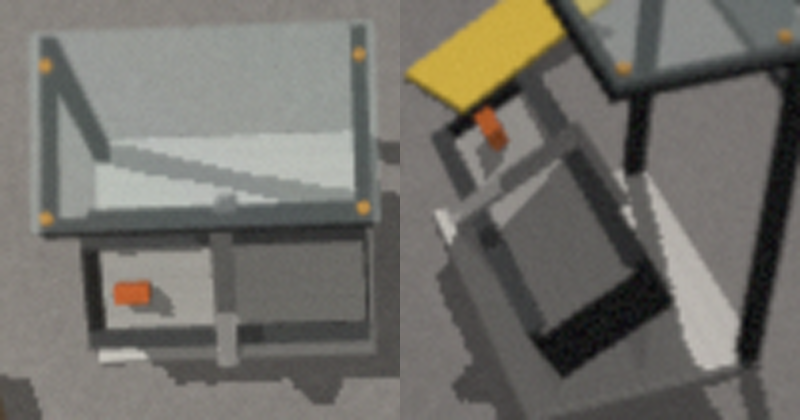

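The crop shows the aluminium lid with its orange fin in the box, partly shaded right of the bar. The open end is at the right (−y), and there are four amber bolts at the shield's corners. Now I measure.

```bash
cat > m0.py <<'E'
from h import *
import pickle
d=pickle.load(open('d0.pkl','rb'))
def blobs(n,lo,hi,roi,amin=3):
    im=d[n][1]; hsv=cv2.cvtColor(im,cv2.COLOR_RGB2HSV); m=cv2.inRange(hsv,lo,hi)
    z=np.zeros_like(m);x0,y0,x1,y1=roi;z[y0:y1,x0:x1]=m[y0:y1,x0:x1]
    k,_,st,ce=cv2.connectedComponentsWithStats(z); return [(ce[i].round(2),st[i,4],st[i,:4]) for i in range(1,k) if st[i,4]>=amin],z
ct,cs=d['top'][0],d['side'][0]
for n,roi in (('top',(230,80,335,180)),('side',(320,90,425,180))):
    print(n,'bolt',blobs(n,(12,110,110),(22,255,255),roi,2)[0]); print(n,'fin',blobs(n,(3,160,120),(11,255,255),roi)[0])
def rect(n,lo,hi,roi,z):
    b,m=blobs(n,lo,hi,roi); c=max(cv2.findContours(m,cv2.RETR_EXTERNAL,cv2.CHAIN_APPROX_NONE)[0],key=cv2.contourArea)
    P=np.array([onz(d[n][0],p,z)[:2] for p in c[:,0].astype(float)]); r=cv2.minAreaRect((P*1000).astype(np.float32)); return r
for n,roi in (('top',(230,180,365,240)),('side',(260,170,335,265))):
    print(n,'violet',rect(n,(120,70,40),(145,255,255),roi,.010)); print(n,'green',rect(n,(60,70,40),(85,255,255),roi,.010))
print('mat',rect('top',(0,0,0),(180,255,40),(390,140,500,225),.004)); print('mat',rect('side',(0,0,0),(180,255,45),(325,290,445,400),.004))
E
python3 m0.py
```

```text
top bolt [(array([323.88,  93.88]), np.int32(8), array([323,  93,   3,   3], dtype=int32)), (array([241.5,  97. ]), np.int32(6), array([241,  96,   2,   3], dtype=int32)), (array([325., 134.]), np.int32(9), array([324, 133,   3,   3], dtype=int32)), (array([241.88, 137.12]), np.int32(8), array([241, 136,   3,   3], dtype=int32))]
top fin [(array([264.41, 156.31]), np.int32(39), array([260, 154,   9,   6], dtype=int32))]
side bolt [(array([340.5, 103. ]), np.int32(2), array([340, 103,   2,   1], dtype=int32)), (array([337.  , 132.33]), np.int32(3), array([336, 132,   3,   2], dtype=int32)), (array([330.5, 137. ]), np.int32(2), array([330, 137,   2,   1], dtype=int32)), (array([410.5, 138.5]), np.int32(4), array([410, 138,   2,   2], dtype=int32)), (array([370.5, 146. ]), np.int32(8), array([369, 145,   4,   3], dtype=int32))]
side fin [(array([336.48, 158.74]), np.int32(23), array([334, 156,   6,   7], dtype=int32))]
top violet ((470.8030090332031, 236.88784790039062), (82.39859008789062, 82.2713623046875), 21.928298950195312)
top green ((473.879638671875, 22.186378479003906), (81.04878997802734, 81.12854766845703), 80.98635864257812)
side violet ((470.2976989746094, 235.13233947753906), (86.401611328125, 91.03665924072266), 21.96896743774414)
side green ((473.4942626953125, 21.245967864990234), (88.89752960205078, 81.00955963134766), 80.74662780761719)
mat ((535.2467651367188, -271.13140869140625), (214.0472412109375, 154.05239868164062), 84.67603302001953)
mat ((535.5015869140625, -269.91064453125), (217.0792999267578, 156.80918884277344), 84.43413543701172)
```

```bash
cat > m1.py <<'E'
from m0 import *
print('----')
bt={'fr':(325,134),'fl':(241.88,137.12),'br':(323.88,93.88),'bl':(241.5,97)}
bs={'fr':(370.5,146),'br':(410.5,138.5),'fl':(340.5,103)}
for k in bs: print(k,tri([ray(ct,bt[k]),ray(cs,bs[k])]))
P={k:onz(ct,v,.247) for k,v in bt.items()}
for k in P: print(k,P[k].round(4))
yv=(P['fl']+P['bl']-P['fr']-P['br'])/2; yaw=np.arctan2(-yv[0],yv[1]); c=sum(P.values())/4
ex=np.array([np.cos(yaw),np.sin(yaw),0]);ey=np.array([-ex[1],ex[0],0])
o=c-ex*.0395;o[2]=.05
print('yaw',np.degrees(yaw),'box o',o, 'len',np.linalg.norm(yv),np.linalg.norm(P['bl']-P['fl']))
f,e=tri([ray(ct,(264.41,156.31)),ray(cs,(336.48,158.74))]); print('fin',f,e)
Rb=R.from_euler('z',yaw).as_matrix()@R.from_euler('y',-30,degrees=True).as_matrix()
print('fin in box',(Rb.T@(f-o))*1000); np.savez('box.npz',o=o,R=Rb,yaw=yaw)
im=d['top'][1].copy()
out=[]
for n in('top','side'):
    im=d[n][1][:,:,::-1].copy()
    pts=[o+Rb@np.array(p)/1000 for p in [(42,96,53.5),(42,-96,53.5),(-42,-96,53.5),(-42,96,53.5),(50,0,73),(-50,0,73),(-42,-96,0),(42,-96,0),(0,64,64)]]
    im=cv2.resize(im,None,fx=4,fy=4,interpolation=cv2.INTER_CUBIC)
    for p in proj(d[n][0],pts): cv2.circle(im,tuple(int(v) for v in p*4+1.5),4,(0,0,255),1)
    q=proj(d[n][0],[o])[0]*4; x,y=max(int(q[0])-200,0),max(int(q[1])-260,0); out.append(im[y:y+480,x:x+400])
cv2.imwrite('pics/chk.png',np.hstack(out))
E
python3 m1.py | sed '1,/----/d'
```

```text
fr (array([0.61706404, 0.05245185, 0.25049121]), [np.float64(0.0002527515297185219), np.float64(0.0002527515297185399)])
br (array([0.711404  , 0.05293222, 0.2503152 ]), [np.float64(0.0007617434965956854), np.float64(0.0007617434965955408)])
fl (array([0.61567679, 0.24207753, 0.2504776 ]), [np.float64(0.00012423004403441023), np.float64(0.00012423004403446306)])
fr [0.6182 0.0524 0.247 ]
fl [0.6164 0.2427 0.247 ]
br [0.7133 0.0527 0.247 ]
bl [0.7118 0.2436 0.247 ]
yaw 0.4857188593994541 box o [0.62544761 0.14750681 0.05      ] len 0.19059017918007903 0.09539667071498606
fin [0.59901055 0.20942188 0.10696546] [np.float64(0.0012896314789789236), np.float64(0.001289631478978639)]
fin in box [ 6.04293986 62.13696338 62.28915374]
```

View pics/chk.png

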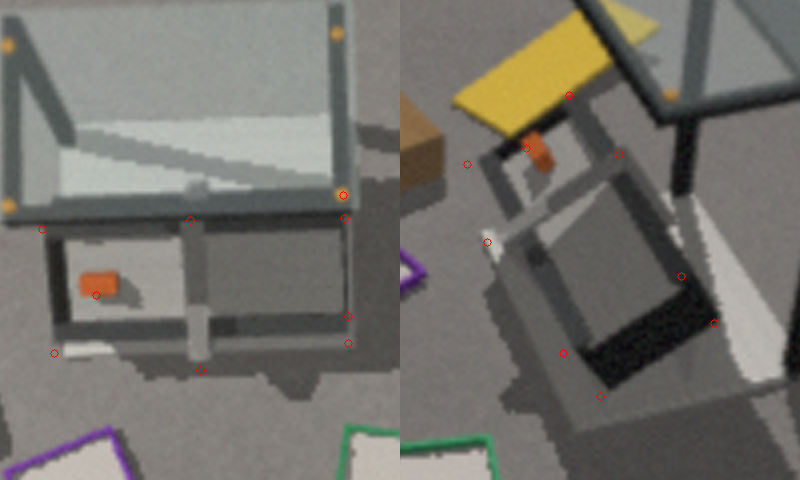

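The model is about 6 mm off in the slope direction, so I'll look from close by with the wrist camera. I'll take tool x = +box y and tool y = +box x for every grasp, which keeps the camera beside the box instead of under the shield. Next I work out the approach rows.

```bash
cat >> h.py <<'E'
def box():
    b=np.load('box.npz'); return b['o'],b['R']
def toolR(Rb): return np.stack([Rb[:,1],Rb[:,0],-Rb[:,2]],1)
def plan(p,Rt,n=None,cm=6.0,start=None):
    if start is None: s=sense(); p0,R0=np.array(s['tcp_pos']),R.from_quat(s['tool_rot']).as_matrix()
    else: p0,R0=start
    w=R.from_matrix(R0.T@Rt).as_rotvec(); D=R0.T@(np.array(p)-p0)*100
    n=n or int(max(1,np.ceil(np.linalg.norm(D)/cm),np.ceil(np.degrees(np.linalg.norm(w))/9)))
    S=R.from_rotvec(w/n).as_matrix(); A=sum(np.linalg.matrix_power(S,k) for k in range(n))
    d=np.linalg.solve(A,D); print(n,'x',dict(zip(['dx','dy','dz','wx','wy','wz'],[*d.round(2),*np.degrees(w/n).round(2)])),'total cm',D.round(2))
    return np.array(p),Rt
def st():
    s=sense();o,Rb=box();print('t',round(s['t'],2),'tcp',np.round(s['tcp_pos'],4),'box',((Rb.T@(np.array(s['tcp_pos'])-o))*1000).round(1),'F',np.round(s['force'],1),'gap',round(s['finger_gap']*85,1),'gf',round(s['gripper_force'],1),'q',np.round(s['q'],2))
def B(*mm):
    o,Rb=box(); return o+Rb@np.array(mm,float)/1000
E
python3 - <<'E'
from h import *
o,Rb=box(); plan(B(0,25,220),toolR(Rb),n=18)
E
```

```text
18 x {'dx': np.float64(4.6), 'dy': np.float64(-1.37), 'dz': np.float64(0.28), 'wx': np.float64(-1.45), 'wy': np.float64(1.02), 'wz': np.float64(-3.81)} total cm [ 54.27 -60.8    6.38]
```

```bash
r='{"dx":4.6,"dy":-1.37,"dz":0.28,"wx":-1.45,"wy":1.02,"wz":-3.81}'
python3 -m inch '[{"dx":4.6,"dy":-1.37,"dz":0.28,"wx":-1.45,"wy":1.02,"wz":-3.81},{"dx":4.6,"dy":-1.37,"dz":0.28,"wx":-1.45,"wy":1.02,"wz":-3.81},{"dx":4.6,"dy":-1.37,"dz":0.28,"wx":-1.45,"wy":1.02,"wz":-3.81},{"dx":4.6,"dy":-1.37,"dz":0.28,"wx":-1.45,"wy":1.02,"wz":-3.81},{"dx":4.6,"dy":-1.37,"dz":0.28,"wx":-1.45,"wy":1.02,"wz":-3.81},{"dx":4.6,"dy":-1.37,"dz":0.28,"wx":-1.45,"wy":1.02,"wz":-3.81},{"dx":4.6,"dy":-1.37,"dz":0.28,"wx":-1.45,"wy":1.02,"wz":-3.81},{"dx":4.6,"dy":-1.37,"dz":0.28,"wx":-1.45,"wy":1.02,"wz":-3.81},{"dx":4.6,"dy":-1.37,"dz":0.28,"wx":-1.45,"wy":1.02,"wz":-3.81}]'
python3 -c "
from h import *
st(); o,Rb=box(); plan(B(0,25,220),toolR(Rb))"
```

```text
t: 1.27
tcp_pos: [0.4802, -0.2509, 0.2859]
tool_rot: [0.879, 0.456, 0.097, 0.097]
force: [0.7, -0.1, -0.7]
finger_gap: 0.999
gripper_force: 0.0
t 1.27 tcp [ 0.4802 -0.2509  0.2859] box [ -10.7 -397.1  278.6] F [ 0.7 -0.1 -0.7] gap 84.9 gf 0.0 q [-0.74  0.38  1.81  0.18  0.71 -0.24]
8 x {'dx': np.float64(5.16), 'dy': np.float64(-1.57), 'dz': np.float64(0.32), 'wx': np.float64(-1.63), 'wy': np.float64(1.15), 'wz': np.float64(-4.28)} total cm [ 36.26 -22.34   1.85]
```

```bash
python3 -m inch '[{"dx":5.16,"dy":-1.57,"dz":0.32,"wx":-1.63,"wy":1.15,"wz":-4.28},{"dx":5.16,"dy":-1.57,"dz":0.32,"wx":-1.63,"wy":1.15,"wz":-4.28},{"dx":5.16,"dy":-1.57,"dz":0.32,"wx":-1.63,"wy":1.15,"wz":-4.28},{"dx":5.16,"dy":-1.57,"dz":0.32,"wx":-1.63,"wy":1.15,"wz":-4.28},{"dx":5.16,"dy":-1.57,"dz":0.32,"wx":-1.63,"wy":1.15,"wz":-4.28},{"dx":5.16,"dy":-1.57,"dz":0.32,"wx":-1.63,"wy":1.15,"wz":-4.28},{"dx":5.16,"dy":-1.57,"dz":0.32,"wx":-1.63,"wy":1.15,"wz":-4.28},{"dx":5.16,"dy":-1.57,"dz":0.32,"wx":-1.63,"wy":1.15,"wz":-4.28},{}]' 0.3 >/dev/null
python3 - <<'E'
from h import *
import pickle
st(); s=sense(); o,Rb=box()
print('rot err deg',np.degrees(R.from_matrix(toolR(Rb).T@R.from_quat(s['tool_rot']).as_matrix()).as_rotvec()).round(2))
d=snap('wrist','w1'); pickle.dump(d,open('w1.pkl','wb'))
E
```

```text
t 1.27 tcp [ 0.4802 -0.2509  0.2859] box [ -10.7 -397.1  278.6] F [ 0.7 -0.1 -0.7] gap 84.9 gf 0.0 q [-0.74  0.38  1.81  0.18  0.71 -0.24]
rot err deg [13.01 -9.18 34.22]invalid input at $[8]: expected keys dx, dy, dz, wx, wy, wz
```

View pics/w1.png

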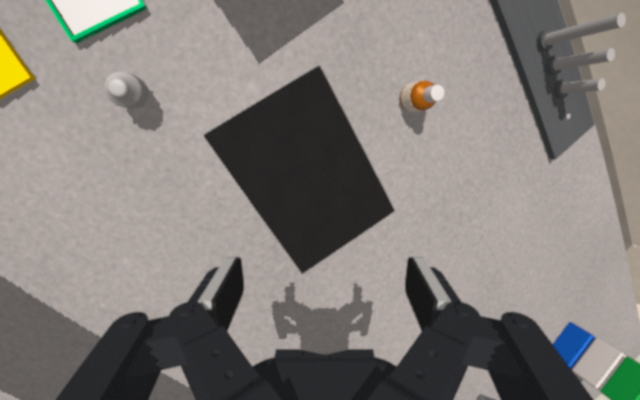

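The call was refused because empty rows aren't allowed, so this view is from half-way: the mat at (300,170), the objective at (122,90) and the bottle at (425,95). I send the rows again.

```bash
python3 -m inch '[{"dx":5.16,"dy":-1.57,"dz":0.32,"wx":-1.63,"wy":1.15,"wz":-4.28},{"dx":5.16,"dy":-1.57,"dz":0.32,"wx":-1.63,"wy":1.15,"wz":-4.28},{"dx":5.16,"dy":-1.57,"dz":0.32,"wx":-1.63,"wy":1.15,"wz":-4.28},{"dx":5.16,"dy":-1.57,"dz":0.32,"wx":-1.63,"wy":1.15,"wz":-4.28},{"dx":5.16,"dy":-1.57,"dz":0.32,"wx":-1.63,"wy":1.15,"wz":-4.28},{"dx":5.16,"dy":-1.57,"dz":0.32,"wx":-1.63,"wy":1.15,"wz":-4.28},{"dx":5.16,"dy":-1.57,"dz":0.32,"wx":-1.63,"wy":1.15,"wz":-4.28},{"dx":5.16,"dy":-1.57,"dz":0.32,"wx":-1.63,"wy":1.15,"wz":-4.28},{"dx":0}]' 0.3 
python3 - <<'E'
from h import *
import pickle
st(); s=sense(); o,Rb=box()
print('rot err deg',np.degrees(R.from_matrix(toolR(Rb).T@R.from_quat(s['tool_rot']).as_matrix()).as_rotvec()).round(2))
d=snap('wrist','w2'); pickle.dump(d,open('w2.pkl','wb'))
E
```

```text
t 1.32 tcp [ 0.4798 -0.2451  0.285 ] box [ -11.5 -391.3  278. ] F [ 0.4  2.9 -1.5] gap 85.1 gf 0.0 q [-0.73  0.37  1.82  0.18  0.71 -0.24]
rot err deg [13.26 -8.8  34.08]invalid input at $[8]: expected keys dx, dy, dz, wx, wy, wz
```

View pics/w2.png

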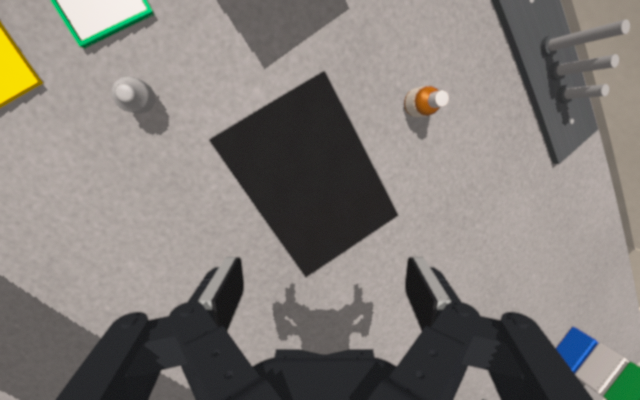

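It is the same view, refused again: every row needs all six keys. The rows go again with them.

```bash
python3 -m inch '[{"dx":5.16,"dy":-1.57,"dz":0.32,"wx":-1.63,"wy":1.15,"wz":-4.28},{"dx":5.16,"dy":-1.57,"dz":0.32,"wx":-1.63,"wy":1.15,"wz":-4.28},{"dx":5.16,"dy":-1.57,"dz":0.32,"wx":-1.63,"wy":1.15,"wz":-4.28},{"dx":5.16,"dy":-1.57,"dz":0.32,"wx":-1.63,"wy":1.15,"wz":-4.28},{"dx":5.16,"dy":-1.57,"dz":0.32,"wx":-1.63,"wy":1.15,"wz":-4.28},{"dx":5.16,"dy":-1.57,"dz":0.32,"wx":-1.63,"wy":1.15,"wz":-4.28},{"dx":5.16,"dy":-1.57,"dz":0.32,"wx":-1.63,"wy":1.15,"wz":-4.28},{"dx":5.16,"dy":-1.57,"dz":0.32,"wx":-1.63,"wy":1.15,"wz":-4.28},{"dx":0,"dy":0,"dz":0,"wx":0,"wy":0,"wz":0}]' 0.3 
python3 - <<'E'
from h import *
import pickle
st(); s=sense(); o,Rb=box()
print('rot err deg',np.degrees(R.from_matrix(toolR(Rb).T@R.from_quat(s['tool_rot']).as_matrix()).as_rotvec()).round(2))
d=snap('wrist','w3'); pickle.dump(d,open('w3.pkl','wb')); plan(B(0,25,220),toolR(Rb))
E
```

```text
t: 2.5
tcp_pos: [0.5143, 0.1725, 0.2398]
tool_rot: [0.679, 0.688, 0.183, 0.181]
force: [0.5, -1.0, -0.3]
finger_gap: 0.298
gripper_force: 0.0
t 2.5 tcp [0.5143 0.1725 0.2398] box [ -1.2  26.  219.9] F [ 0.5 -1.  -0.3] gap 25.3 gf 0.0 q [ 0.15  0.44  1.98 -0.33  0.21  0.44]
rot err deg [ 0.16  0.1  -0.23]
1 x {'dx': np.float64(0.05), 'dy': np.float64(0.01), 'dz': np.float64(-0.01), 'wx': np.float64(-0.1), 'wy': np.float64(-0.03), 'wz': np.float64(0.06)} total cm [ 0.05  0.01 -0.01]
```

View pics/w3.png

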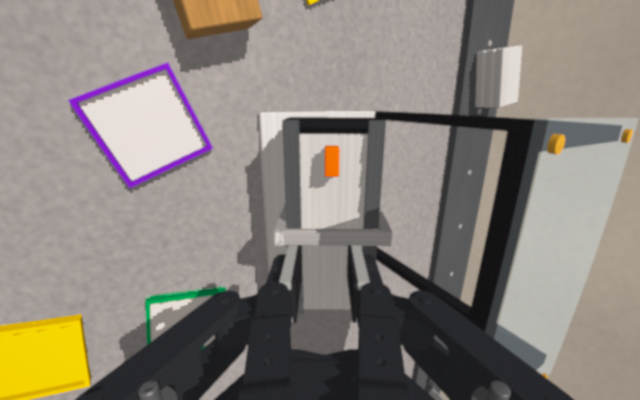

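The close view shows the fin at (332,161), the bar from (275,238) to (390,238) and the box's side walls at u = 284 and 384. I move 4 cm towards the fin for a second view and triangulate.

```bash
python3 -m inch '[{"dx":2,"dy":0.05,"dz":0,"wx":0,"wy":0,"wz":0},{"dx":2,"dy":0.05,"dz":0,"wx":0,"wy":0,"wz":0},{"dx":0,"dy":0,"dz":0,"wx":0,"wy":0,"wz":0}]' | head -1
cat > m2.py <<'E'
from h import *
import pickle
st()
d=snap('wrist','w4'); pickle.dump(d,open('w4.pkl','wb'))
a=pickle.load(open('w3.pkl','rb'))
def fin(im):
    m=cv2.inRange(cv2.cvtColor(im,cv2.COLOR_RGB2HSV),(3,200,190),(13,255,255)); m[:, :300]=0; m[:,370:]=0;m[:100]=0
    k,_,s,c=cv2.connectedComponentsWithStats(m); i=1+np.argmax(s[1:,4]); print(c[i],s[i]); 
    return s[i]
o,Rb=box(); g=[]
for c,im in(a,d): s=fin(im); g.append((c,s))
# bright top face: corners of bbox (left/right/top/bottom)
for nm,f in {'ul':(0,0),'ur':(1,0),'ll':(0,1),'lr':(1,1)}.items():
    x,e=tri([ray(c,(s[0]-.5+f[0]*s[2],s[1]-.5+f[1]*s[3])) for c,s in g]); print(nm,x.round(4),'box',(Rb.T@(x-o)*1000).round(1),np.round(e,4))
for c,im in(a,d):   # brightness row profile along column scans
    pts=proj(c,[o+Rb@np.array(p)/1000 for p in [(50,7,73),(-50,7,73),(42,96,53.5),(-42,96,53.5),(0,62,64)]]); print(pts.round(0).tolist())
x,y=250,90
out=[cv2.resize(i[1][90:265,250:410,::-1],None,fx=2.5,fy=2.5,interpolation=cv2.INTER_CUBIC) for i in (a,d)]
cv2.imwrite('pics/c34.png',np.hstack(out))
E
python3 m2.py
```

```text
t: 2.92
t 2.92 tcp [0.5175 0.2093 0.2419] box [  2.9  62.7 219.9] F [ 0.  -0.4  0.2] gap 25.6 gf 0.0 q [ 0.23  0.46  1.94 -0.45  0.26  0.63]
[325.33333333 164.33333333] [325 164   2   2   3]
[324.34 190.44] [320 188  12  10  50]
ul [ 0.6804  0.1745 -0.0487] box [  -1.6   26.6 -113.1] [0.001 0.001]
ur [ 0.6747  0.1815 -0.0196] box [  8.1  33.6 -85. ] [0.0062 0.0062]
ll [0.6306 0.1924 0.0385] box [ -0.9  44.9 -12.7] [0.0003 0.0003]
lr [0.6296 0.1965 0.0552] box [ 6.6 48.9  2.2] [0.0052 0.0052]
[[385.0, 232.0], [265.0, 232.0], [378.0, 120.0], [273.0, 120.0], [325.0, 164.0]]
[[377.0, 269.0], [263.0, 270.0], [370.0, 164.0], [269.0, 165.0], [320.0, 207.0]]
```

View pics/c34.png

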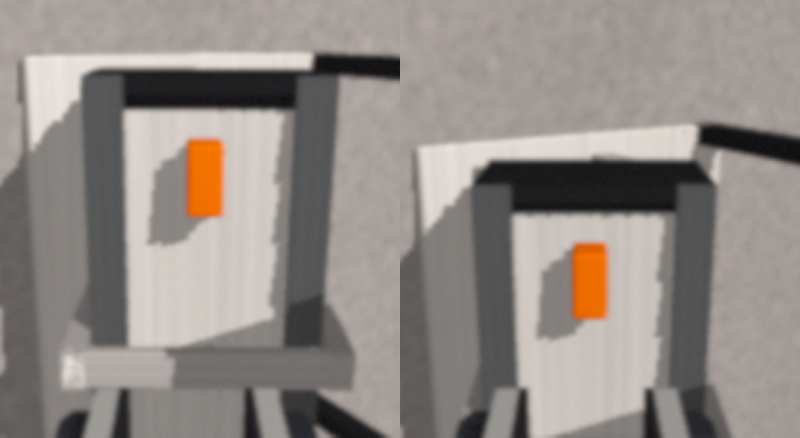

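```bash
cat > m3.py <<'E'
from h import *
import pickle
a,b=pickle.load(open('w3.pkl','rb'))[0],pickle.load(open('w4.pkl','rb'))[0]
o,Rb=box()
obs=[(a,(385.2,118.8),(42,96,53.5)),(a,(282.8,118.8),(-42,96,53.5)),(b,(375.2,163.2),(42,96,53.5)),(b,(280,163.2),(-42,96,53.5)),(a,(391.6,229),(50,7,73)),(a,(274.8,229),(-50,7,73)),(a,(391.6,245),(50,-7,73)),(a,(274.8,245),(-50,-7,73))]
x,e=tri([(r[0]-Rb@np.array(p)/1000,r[1]) for c,uv,p in obs for r in [ray(c,uv)]])
print('o fit',x,'shift in box',(Rb.T@(x-o)*1000).round(1),'res mm',np.round(np.array(e)*1000,1))
for nm,i,j in(('corner+x',0,2),('corner-x',1,3)):
    p,r=tri([ray(*obs[i][:2]),ray(*obs[j][:2])]); print(nm,p.round(4),(Rb.T@(p-x)*1000).round(1))
np.savez('box.npz',o=x,R=Rb)
for uv,vv in (((324.8,145.6),(318.8,187.2)),((339.2,176.4),(332.4,217.6)),((332,161),(325.6,202.4))):
    p,r=tri([ray(a,uv),ray(b,vv)]); print('fin',p.round(4),(Rb.T@(p-x)*1000).round(1),r)
# fin centre on plane box z=64 from each view
for c,uv in((a,(332,176.4)),(b,(325.6,217.6))):
    q,dd=ray(c,uv); q=Rb.T@(q-x);dd=Rb.T@dd; print('fin -y edge at z64',((q+dd*(.064-q[2])/dd[2])*1000).round(1))
s=sense(); print('rot',np.degrees(R.from_matrix(toolR(Rb).T@R.from_quat(s['tool_rot']).as_matrix()).as_rotvec()).round(2)); st()
E
python3 m3.py
```

```text
o fit [0.63414028 0.14764479 0.04892297] shift in box [ 7.   0.1 -5.3] res mm [0.8 0.4 1.4 1.3 0.6 0.4 0.9 1.1]
corner+x [0.6382 0.2447 0.1204] [40.  97.1 59.5]
corner-x [0.5708 0.2434 0.0749] [-41.2  96.3  53.8]
fin [0.6003 0.222  0.0912] [-7.6 74.6 53.2] [np.float64(0.0001324986143644788), np.float64(0.0001324986143647085)]
fin [0.6032 0.1993 0.1099] [ 4.1 51.9 68. ] [np.float64(0.00021518186654028012), np.float64(0.00021518186654012825)]
fin [0.6019 0.2104 0.1005] [-1.7 63.1 60.6] [np.float64(0.00018024016134083825), np.float64(0.00018024016134110635)]
fin -y edge at z64 [-1.4 50.8 64. ]
fin -y edge at z64 [-1.9 50.3 64. ]
rot [-0.01 -0.07  0.18]
t 2.98 tcp [0.5171 0.2088 0.2417] box [ -4.5  62.1 225.2] F [-0.7 -0.  -0.6] gap 25.5 gf 0.0 q [ 0.23  0.46  1.94 -0.45  0.26  0.63]
```

The box origin fits at (0.634, 0.1476, 0.0489), which agrees with the given height of 50. The fin's centre is at box (−1.5, 62.5). I descend and grip.

```bash
python3 -m inch '[{"dx":0.04,"dy":0.3,"dz":4,"wx":0,"wy":0,"wz":-0.2},{"dx":0,"dy":0,"dz":4,"wx":0,"wy":0,"wz":0},{"dx":0,"dy":0,"dz":1,"wx":0,"wy":0,"wz":0},{"dx":0,"dy":0,"dz":0.6,"wx":0,"wy":0,"wz":0},{"dx":0,"dy":0,"dz":0.2,"wx":0,"wy":0,"wz":0},{"dx":0,"dy":0,"dz":0,"wx":0,"wy":0,"wz":0}]' 0.3 | grep -E 'force|gap'
python3 -c "from h import *;st()"
python3 -m inch '[{"dx":0,"dy":0,"dz":0,"wx":0,"wy":0,"wz":0},{"dx":0,"dy":0,"dz":0,"wx":0,"wy":0,"wz":0},{"dx":0,"dy":0,"dz":0,"wx":0,"wy":0,"wz":0}]' 0 40 | grep -E 'force|gap'
python3 -c "from h import *;st()"
```

```text
force: [-0.7, -0.6, -0.7]
finger_gap: 0.299
gripper_force: 0.0
t 3.73 tcp [0.5679 0.2104 0.1585] box [ -2.1  63.3 127.8] F [-0.7 -0.6 -0.7] gap 25.5 gf 0.0 q [ 0.21  0.66  1.88 -0.83  0.14  1.  ]
force: [-3.1, -1.3, 5.1]
finger_gap: 0.124
gripper_force: 42.1
t 4.1 tcp [0.5676 0.2108 0.1588] box [ -2.2  63.7 128.1] F [-3.1 -1.3  5.1] gap 10.6 gf 42.1 q [ 0.21  0.66  1.88 -0.83  0.14  1.  ]
```

The fin is held (42 N). I pull towards −y, stopping short of the bar.

```bash
python3 -m inch '[{"dx":-0.5,"dy":0,"dz":0,"wx":0,"wy":0,"wz":0},{"dx":-1,"dy":0,"dz":0,"wx":0,"wy":0,"wz":0},{"dx":-1,"dy":0,"dz":0,"wx":0,"wy":0,"wz":0},{"dx":-1,"dy":0,"dz":0,"wx":0,"wy":0,"wz":0},{"dx":-0.5,"dy":0,"dz":0,"wx":0,"wy":0,"wz":0},{"dx":0,"dy":0,"dz":0,"wx":0,"wy":0,"wz":0}]' 0 40 | grep -E 'force|gap'
python3 -c "from h import *;st()"
```

```text
force: [-3.9, 1.4, 6.2]
finger_gap: 0.124
gripper_force: 42.2
t 4.85 tcp [0.568  0.1712 0.1588] box [ -2.2  24.1 128.1] F [-3.9  1.4  6.2] gap 10.5 gf 42.2 q [ 0.13  0.65  1.92 -0.8   0.08  0.9 ]
```

```bash
python3 -m inch '[{"dx":-0.2,"dy":0,"dz":0,"wx":0,"wy":0,"wz":0},{"dx":0,"dy":0,"dz":0,"wx":0,"wy":0,"wz":0}]' 0 40 | grep -E 'force|gap'
python3 -c "from h import *;st()"
python3 -m inch '[{"dx":0,"dy":0,"dz":0,"wx":0,"wy":0,"wz":0},{"dx":0,"dy":0,"dz":0,"wx":0,"wy":0,"wz":0},{"dx":0,"dy":0,"dz":-1,"wx":0,"wy":0,"wz":0},{"dx":0,"dy":0,"dz":-4,"wx":0,"wy":0,"wz":0},{"dx":0,"dy":0,"dz":-2,"wx":0,"wy":0,"wz":0}]' 0.3 40 | grep -E 'force|gap'
python3 -m inch '[{"dx":-4.8,"dy":0,"dz":0,"wx":0,"wy":0,"wz":0},{"dx":-4.8,"dy":0,"dz":0,"wx":0,"wy":0,"wz":0},{"dx":-4.8,"dy":0,"dz":0,"wx":0,"wy":0,"wz":0},{"dx":0,"dy":0.1,"dz":0,"wx":0,"wy":0,"wz":0}]' 1 40 | grep -E 'force|gap'
python3 - <<'E'
from h import *
import pickle
st(); o,Rb=box(); s=sense(); print('rot',np.degrees(R.from_matrix(toolR(Rb).T@R.from_quat(s['tool_rot']).as_matrix()).as_rotvec()).round(2))
d={n:snap(n,n+'5') for n in('wrist','top','side')}; pickle.dump(d,open('d5.pkl','wb'))
out=[]
q=[proj(d[n][0],[B(0,-47-89,48),B(0,21,64)]).round(0).tolist() for n in d]; print(q)
E
```

```text
force: [-4.6, 3.3, 7.2]
finger_gap: 0.127
gripper_force: 42.2
t 5.1 tcp [0.568  0.1697 0.1588] box [ -2.1  22.6 128.1] F [-4.6  3.3  7.2] gap 10.8 gf 42.2 q [ 0.12  0.65  1.92 -0.79  0.08  0.89]
force: [0.5, -0.3, 0.4]
finger_gap: 0.3
gripper_force: 0.0
force: [0.1, -0.4, 0.1]
finger_gap: 1.001
gripper_force: 0.0
t 6.22 tcp [0.5353 0.085  0.2178] box [ -1.6 -61.8 195.9] F [ 0.1 -0.4  0.1] gap 85.1 gf 0.0 q [-0.07  0.48  2.01  0.28  0.14 -0.34]
rot [0.62 0.16 0.09]
[[[327.0, 288.0], [327.0, 103.0]], [[342.0, 151.0], [280.0, 155.0]], [[369.0, 213.0], [343.0, 169.0]]]
```

The singular wrist slowed that move. I check the fin's new place by colour and work out the rest.

```bash
cat >> h.py <<'E'
def boxplane(c,uv,z):
    o,Rb=box(); q,dd=ray(c,uv); q=Rb.T@(q-o);dd=Rb.T@dd; return ((q+dd*(z/1000-q[2])/dd[2])*1000).round(1)
def orange(im,u0,u1,v0,v1):
    m=cv2.inRange(cv2.cvtColor(im,cv2.COLOR_RGB2HSV),(3,150,100),(17,255,255)); z=np.zeros_like(m); z[v0:v1,u0:u1]=m[v0:v1,u0:u1]
    k,_,s,c=cv2.connectedComponentsWithStats(z); 
    if k<2: return None
    i=1+np.argmax(s[1:,4]); return c[i],s[i]
E
python3 - <<'E'
from h import *
import pickle
d=pickle.load(open('d5.pkl','rb'))
f=orange(d['wrist'][1],250,400,60,160); print(f, boxplane(d['wrist'][0],f[0],62))
f=orange(d['top'][1],265,300,140,175); print(f, boxplane(d['top'][0],f[0],62) if f else '')
o,Rb=box(); plan(B(-1.5,-122,172),toolR(Rb))
E
```

```text
(array([324.01487603, 101.4677686 ]), array([316,  84,  17,  36, 605], dtype=int32)) [-2.2 22.2 62. ]
(array([280.09090909, 156.04545455]), array([276, 154,   9,   5,  44], dtype=int32)) [-2.2 22.2 62. ]
2 x {'dx': np.float64(-3.11), 'dy': np.float64(0.02), 'dz': np.float64(1.2), 'wx': np.float64(-0.31), 'wy': np.float64(-0.13), 'wz': np.float64(0.08)} total cm [-6.22  0.04  2.38]
```

```bash
python3 -m inch '[{"dx":-2,"dy":0,"dz":0.8,"wx":-0.3,"wy":-0.1,"wz":0.1},{"dx":-2,"dy":0,"dz":0.8,"wx":-0.3,"wy":-0.1,"wz":0.1},{"dx":-2,"dy":0,"dz":0.8,"wx":0,"wy":0,"wz":0},{"dx":0,"dy":0,"dz":0,"wx":0,"wy":0,"wz":0}]' 1 40 | grep -E 'force|gap'
python3 - <<'E'
from h import *
o,Rb=box();st(); plan(B(-2,-121,104),toolR(Rb))
E
```

```text
force: [0.8, -0.4, 0.2]
finger_gap: 0.998
gripper_force: 0.0
t 6.88 tcp [0.5476 0.0279 0.197 ] box [  -1.8 -119.   172. ] F [ 0.8 -0.4  0.2] gap 84.8 gf 0.0 q [-0.2   0.53  2.02  0.94  0.13 -1.11]
2 x {'dx': np.float64(-0.1), 'dy': np.float64(-0.01), 'dz': np.float64(3.4), 'wx': np.float64(-0.03), 'wy': np.float64(-0.03), 'wz': np.float64(-0.07)} total cm [-0.21 -0.01  6.8 ]
```

```bash
python3 -m inch '[{"dx":-0.1,"dy":0,"dz":3,"wx":0,"wy":0,"wz":0},{"dx":-0.1,"dy":0,"dz":2.4,"wx":0,"wy":0,"wz":0},{"dx":0,"dy":0,"dz":1.4,"wx":0,"wy":0,"wz":0},{"dx":0,"dy":0,"dz":0.6,"wx":0,"wy":0,"wz":0},{"dx":0,"dy":0,"dz":0,"wx":0,"wy":0,"wz":0}]' 1 40 | grep -E 'force|gap'
python3 -c "from h import *;st()"
python3 -m inch '[{"dx":0,"dy":0,"dz":0,"wx":0,"wy":0,"wz":0},{"dx":0,"dy":0,"dz":0,"wx":0,"wy":0,"wz":0},{"dx":0,"dy":0,"dz":0,"wx":0,"wy":0,"wz":0}]' 0.6 40 | grep -E 'force|gap'
python3 -c "from h import *;st()"
```

```text
force: [-0.0, -0.8, 1.0]
finger_gap: 1.004
gripper_force: 0.0
t 7.5 tcp [0.5811 0.0284 0.1397] box [  -1.4 -118.7  105.7] F [-0.  -0.8  1. ] gap 85.3 gf 0.0 q [-0.18  0.68  1.96  1.72  0.1  -1.89]
force: [-1.9, 2.0, 4.1]
finger_gap: 0.758
gripper_force: 43.1
t 7.88 tcp [0.5807 0.0277 0.1405] box [  -1.4 -119.5  106.5] F [-1.9  2.   4.1] gap 64.4 gf 43.1 q [-0.18  0.68  1.96  1.72  0.1  -1.89]
```

The lid's end is gripped. I pull it out further along −y while it stays guided in the grooves.

```bash
python3 -m inch '[{"dx":-0.5,"dy":0,"dz":0,"wx":0,"wy":0,"wz":0},{"dx":-1,"dy":0,"dz":0,"wx":0,"wy":0,"wz":0},{"dx":-1,"dy":0,"dz":0,"wx":0,"wy":0,"wz":0},{"dx":-1,"dy":0,"dz":0,"wx":0,"wy":0,"wz":0},{"dx":0,"dy":0,"dz":0,"wx":0,"wy":0,"wz":0}]' 0.6 50 | grep -E 'force|gap'
python3 -c "from h import *;st()"
python3 -m inch '[{"dx":-1,"dy":0,"dz":0,"wx":0,"wy":0,"wz":0},{"dx":-1.5,"dy":0,"dz":0,"wx":0,"wy":0,"wz":0},{"dx":-1.5,"dy":0,"dz":0,"wx":0,"wy":0,"wz":0},{"dx":-1,"dy":0,"dz":0,"wx":0,"wy":0,"wz":0},{"dx":0,"dy":0,"dz":0,"wx":0,"wy":0,"wz":0}]' 0.6 50 | grep -E 'force|gap'
python3 -c "
from h import *
st();s=sense();o,Rb=box(); print('rot',np.degrees(R.from_matrix(toolR(Rb).T@R.from_quat(s['tool_rot']).as_matrix()).as_rotvec()).round(2))
import pickle
d={n:snap(n,n+'6') for n in('wrist','top','side')}; pickle.dump(d,open('d6.pkl','wb'))
for n in d:
    q=proj(d[n][0],[B(-2,-64,60)])[0].astype(int); f=orange(d[n][1],q[0]-30,q[0]+30,max(q[1]-30,0),q[1]+30); print(n,q,f,boxplane(d[n][0],f[0],62) if f else '')
"
```

```text
force: [-3.1, -0.1, 3.5]
finger_gap: 0.75
gripper_force: 54.3
t 8.5 tcp [ 0.5812 -0.0096  0.1398] box [  -1.5 -156.8  105.8] F [-3.1 -0.1  3.5] gap 63.7 gf 54.3 q [-0.26  0.68  1.96  1.63  0.13 -1.87]
force: [-0.4, -1.5, 0.8]
finger_gap: 0.757
gripper_force: 54.5
t 9.12 tcp [ 0.5821 -0.0597  0.1395] box [  -1.3 -206.9  105.4] F [-0.4 -1.5  0.8] gap 64.3 gf 54.5 q [-0.36  0.68  1.95  1.5   0.18 -1.82]
rot [-0.03 -0.01  0.14]
wrist [318 -84] None 
top [313 154] None 
side [355 190] None
```

```bash
python3 - <<'E'
from h import *
import pickle
d=pickle.load(open('d6.pkl','rb'))
for n,(u0,u1,v0,v1) in {'top':(250,345,130,180),'side':(320,410,140,235)}.items():
    m=cv2.inRange(cv2.cvtColor(d[n][1],cv2.COLOR_RGB2HSV),(2,110,50),(17,255,255)); z=np.zeros_like(m); z[v0:v1,u0:u1]=m[v0:v1,u0:u1]
    k,_,s,c=cv2.connectedComponentsWithStats(z); print(n,[(c[i].round(1).tolist(),s[i,4],boxplane(d[n][0],c[i],60)) for i in range(1,k)])
a=d['top'][1][100:230,240:400,::-1]; b=d['side'][1][120:280,290:450,::-1]
cv2.imwrite('pics/c6.png',np.hstack([cv2.resize(a,(400,325),interpolation=cv2.INTER_CUBIC),cv2.resize(b,(325,325),interpolation=cv2.INTER_CUBIC)]))
E
```

```text
top []
side [([371.5, 145.5], np.int32(2), array([92.7, 37.7, 60. ]))]
```

View pics/c6.png

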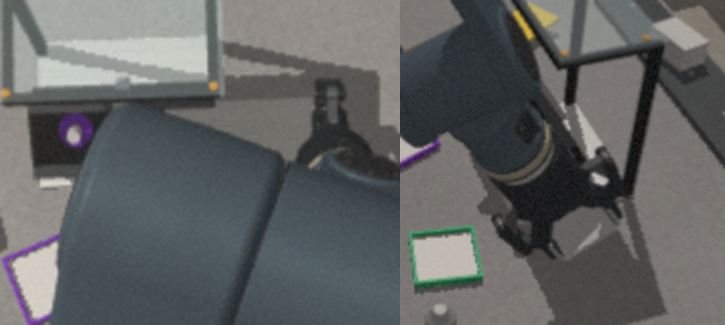

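The lid is sticking out, and the violet puck shows in the left pocket, so the green one is in the right. I let go, slide the open fingers back along the lid to near its middle, and grip again.

```bash
python3 -m inch '[{"dx":0,"dy":0,"dz":0,"wx":0,"wy":0,"wz":0},{"dx":0,"dy":0,"dz":0,"wx":0,"wy":0,"wz":0},{"dx":1.5,"dy":-0.05,"dz":0,"wx":0,"wy":0,"wz":0},{"dx":2,"dy":0,"dz":0,"wx":0,"wy":0,"wz":0},{"dx":2,"dy":0,"dz":0,"wx":0,"wy":0,"wz":0},{"dx":1.7,"dy":0,"dz":0,"wx":0,"wy":0,"wz":0},{"dx":0,"dy":0,"dz":-0.15,"wx":0,"wy":0,"wz":0},{"dx":0,"dy":0,"dz":0,"wx":0,"wy":0,"wz":0}]' 1 50 | grep -E 'force|gap'
python3 -c "from h import *;st()"
python3 -m inch '[{"dx":0,"dy":0,"dz":0,"wx":0,"wy":0,"wz":0},{"dx":0,"dy":0,"dz":0,"wx":0,"wy":0,"wz":0},{"dx":0,"dy":0,"dz":0,"wx":0,"wy":0,"wz":0}]' 0.6 50 | grep -E 'force|gap'
python3 -c "from h import *;st()"
```

```text
force: [-0.5, -0.4, 0.3]
finger_gap: 0.995
gripper_force: 0.0
t 10.28 tcp [0.5801 0.0137 0.1411] box [  -1.7 -133.5  107.4] F [-0.5 -0.4  0.3] gap 84.6 gf 0.0 q [-0.21  0.67  1.97  1.69  0.11 -1.88]
force: [-1.9, -0.6, 4.8]
finger_gap: 0.751
gripper_force: 53.6
t 10.65 tcp [0.5798 0.0133 0.1413] box [  -1.8 -133.9  107.7] F [-1.9 -0.6  4.8] gap 63.9 gf 53.6 q [-0.21  0.67  1.97  1.69  0.11 -1.88]
```

```bash
python3 -m inch '[{"dx":-0.5,"dy":0,"dz":0,"wx":0,"wy":0,"wz":0},{"dx":-1.5,"dy":0,"dz":0,"wx":0,"wy":0,"wz":0},{"dx":-1.5,"dy":0,"dz":0,"wx":0,"wy":0,"wz":0},{"dx":-1.5,"dy":0,"dz":0,"wx":0,"wy":0,"wz":0},{"dx":-1.5,"dy":0,"dz":0,"wx":0,"wy":0,"wz":0},{"dx":-1.5,"dy":0,"dz":0,"wx":0,"wy":0,"wz":0},{"dx":-1,"dy":0,"dz":0,"wx":0,"wy":0,"wz":0},{"dx":0,"dy":0,"dz":0,"wx":0,"wy":0,"wz":0}]' 0.6 60 | grep -E 'force|gap'
python3 - <<'E'
from h import *
import pickle
st(); o,Rb=box()
d={n:snap(n,n+'7') for n in('wrist','top','side')}; pickle.dump(d,open('d7.pkl','wb'))
for n in d: print(n,orange(d[n][1],*dict(wrist=(200,450,0,399),top=(290,400,120,220),side=(330,420,160,300))[n]))
# mat-level target: lid yaw = mat yaw -5.3deg, tool x=+y
yaw=np.radians(-5.3); Rt=R.from_euler('z',yaw).as_matrix()@np.array([[0,1,0],[1,0,0],[0,0,-1.]])
m=np.array([.535,-.2705,0]); p1=m+[0,0,.17]
plan(p1,Rt); 
E
```

```text
force: [0.7, 0.2, -0.8]
finger_gap: 0.744
gripper_force: 65.8
t 11.65 tcp [ 0.5808 -0.0768  0.1405] box [  -2.  -224.   106.9] F [ 0.7  0.2 -0.8] gap 63.2 gf 65.8 q [-0.4   0.68  1.95  1.44  0.2  -1.8 ]
wrist (array([322.37033084, 136.71611526]), array([ 307,  106,   31,   63, 1874], dtype=int32))
top (array([349.91666667, 152.54166667]), array([346, 151,   8,   5,  24], dtype=int32))
side None
4 x {'dx': np.float64(-4.9), 'dy': np.float64(-0.71), 'dz': np.float64(-1.06), 'wx': np.float64(7.49), 'wy': np.float64(-0.43), 'wz': np.float64(1.42)} total cm [-19.44  -2.6   -4.98]
```

```bash
python3 - <<'E'
from h import *
import pickle
d=pickle.load(open('d7.pkl','rb'))
print(boxplane(d['wrist'][0],(322.4,136.7),61),boxplane(d['wrist'][0],(322.4,168.5),64),boxplane(d['top'][0],(349.9,152.5),61))
E
python3 -m inch '[{"dx":-1,"dy":0,"dz":-1,"wx":0,"wy":0,"wz":0},{"dx":-3,"dy":-0.5,"dz":-1,"wx":4,"wy":-0.3,"wz":0.8},{"dx":-3,"dy":-0.5,"dz":-0.7,"wx":5,"wy":-0.3,"wz":1},{"dx":-3,"dy":-0.5,"dz":-0.6,"wx":5,"wy":-0.3,"wz":1},{"dx":-3,"dy":-0.5,"dz":-0.6,"wx":5,"wy":-0.3,"wz":1},{"dx":-3,"dy":-0.5,"dz":-0.6,"wx":5,"wy":-0.3,"wz":1},{"dx":-3,"dy":-0.3,"dz":-0.5,"wx":4,"wy":-0.2,"wz":0.8},{"dx":0,"dy":0,"dz":0,"wx":0,"wy":0,"wz":0}]' 0.6 60 | grep -E 'force|gap'
cat > t.py <<'E'
from h import *
yaw=np.radians(-5.3); Rt=R.from_euler('z',yaw).as_matrix()@np.array([[0,1,0],[1,0,0],[0,0,-1.]])
m=np.array([.535,-.2705,0])
E
python3 - <<'E'
from t import *
st(); plan(m+[0,0,.12],Rt)
E
```

```text
[  -1.9 -153.7   61. ] [  -1.9 -166.    64. ] [   0.4 -156.6   61. ]
force: [-0.1, 0.2, -0.7]
finger_gap: 0.748
gripper_force: 66.1
t 12.8 tcp [ 0.5441 -0.2353  0.169 ] box [ -20.7 -382.2  150.7] F [-0.1  0.2 -0.7] gap 63.6 gf 66.1 q [-0.63  0.64  1.69  0.12  0.72 -0.65]
2 x {'dx': np.float64(-1.82), 'dy': np.float64(-0.55), 'dz': np.float64(2.39), 'wx': np.float64(3.54), 'wy': np.float64(-0.59), 'wz': np.float64(0.69)} total cm [-3.67 -1.27  4.72]
```

```bash
python3 -m inch '[{"dx":-1.82,"dy":-0.55,"dz":2.39,"wx":3.54,"wy":-0.59,"wz":0.69},{"dx":-1.82,"dy":-0.55,"dz":2.39,"wx":3.54,"wy":-0.59,"wz":0.69},{"dx":0,"dy":0,"dz":1.5,"wx":0,"wy":0,"wz":0},{"dx":0,"dy":0,"dz":1.5,"wx":0,"wy":0,"wz":0},{"dx":0,"dy":0,"dz":0.8,"wx":0,"wy":0,"wz":0},{"dx":0,"dy":0,"dz":0,"wx":0,"wy":0,"wz":0}]' 0.6 60 | grep -E 'force|gap'
python3 - <<'E'
from t import *
st(); plan(m+[0,0,.074],Rt,n=1)
E
```

```text
force: [-0.1, 0.0, -0.5]
finger_gap: 0.746
gripper_force: 66.1
t 13.55 tcp [ 0.5334 -0.2676  0.0808] box [ -74.3 -414.4   79.7] F [-0.1  0.  -0.5] gap 63.4 gf 66.1 q [-0.65  0.81  1.64  0.    0.69 -0.56]
1 x {'dx': np.float64(-0.27), 'dy': np.float64(0.19), 'dz': np.float64(0.68), 'wx': np.float64(-0.2), 'wy': np.float64(-0.14), 'wz': np.float64(0.09)} total cm [-0.27  0.19  0.68]
```

```bash
for i in 1; do python3 -m inch '[{"dx":-0.2,"dy":0.15,"dz":0.4,"wx":-0.2,"wy":-0.14,"wz":0},{"dx":0,"dy":0,"dz":0.2,"wx":0,"wy":0,"wz":0},{"dx":0,"dy":0,"dz":0.1,"wx":0,"wy":0,"wz":0},{"dx":0,"dy":0,"dz":0,"wx":0,"wy":0,"wz":0}]' 0.6 60 | grep -E 'force|gap|pos'; done
python3 -m inch '[{"dx":0,"dy":0,"dz":0.15,"wx":0,"wy":0,"wz":0},{"dx":0,"dy":0,"dz":0.1,"wx":0,"wy":0,"wz":0},{"dx":0,"dy":0,"dz":0,"wx":0,"wy":0,"wz":0}]' 0.6 60 | grep -E 'force|gap|pos'
```

```text
tcp_pos: [0.535, -0.2706, 0.0743]
force: [0.1, 0.5, -1.3]
finger_gap: 0.749
gripper_force: 66.1
tcp_pos: [0.535, -0.2706, 0.0717]
force: [-0.5, 0.4, -1.0]
finger_gap: 0.747
gripper_force: 66.1
```

```bash
python3 -m inch '[{"dx":0,"dy":0,"dz":0.1,"wx":0,"wy":0,"wz":0},{"dx":0,"dy":0,"dz":0.1,"wx":0,"wy":0,"wz":0},{"dx":0,"dy":0,"dz":0,"wx":0,"wy":0,"wz":0}]' 0.6 60 | grep -E 'force|gap|pos'
```

```text
tcp_pos: [0.535, -0.2706, 0.0708]
force: [-1.5, 1.7, 6.2]
finger_gap: 0.745
gripper_force: 69.7
```

Contact. I release, lift and check.

```bash
python3 -m inch '[{"dx":0,"dy":0,"dz":0,"wx":0,"wy":0,"wz":0},{"dx":0,"dy":0,"dz":0,"wx":0,"wy":0,"wz":0},{"dx":0,"dy":0,"dz":0,"wx":0,"wy":0,"wz":0},{"dx":0,"dy":0,"dz":-2,"wx":0,"wy":0,"wz":0},{"dx":0,"dy":0,"dz":-5,"wx":0,"wy":0,"wz":0},{"dx":0,"dy":0,"dz":-5,"wx":0,"wy":0,"wz":0},{"dx":0,"dy":0,"dz":-4,"wx":0,"wy":0,"wz":0},{"dx":0,"dy":0,"dz":0,"wx":0,"wy":0,"wz":0}]' 1 40 | grep -E 'force|gap|pos'
python3 - <<'E'
from t import *
import pickle
d={n:snap(n,n+'8') for n in('wrist','top','side')}; pickle.dump(d,open('d8.pkl','wb'))
# fin at mat: expect z~.025
r=[]
for n in d:
    q=proj(d[n][0],[m+Rt@np.array([.068,0,-.024])])[0].astype(int); f=orange(d[n][1],max(q[0]-25,0),q[0]+25,max(q[1]-25,0),q[1]+25); print(n,q,f)
    if f: r.append(ray(d[n][0],f[0])); print(onz(d[n][0],f[0],.022))
if len(r)>1: print(tri(r))
# wrist: bright plate on mat, plate top z=.010
c,im=d['wrist']; q=proj(c,[m])[0]; print(q)
mm=(im.min(2)>95).astype(np.uint8)*255; cs=[x for x in cv2.findContours(mm,cv2.RETR_EXTERNAL,cv2.CHAIN_APPROX_NONE)[0] if cv2.contourArea(x)>500]
for x in cs:
    P=np.array([onz(c,p,.010)[:2] for p in x[:,0].astype(float)]); print(cv2.minAreaRect((P*1000).astype(np.float32)))
E
```

```text
tcp_pos: [0.5365, -0.2716, 0.235]
force: [0.2, -1.2, -0.5]
finger_gap: 0.999
gripper_force: 0.0
wrist [319 116] (array([319.48844884, 114.30033003]), array([314, 102,  12,  26, 303], dtype=int32))
[ 0.54132454 -0.20082948  0.022     ]
top [421 180] (array([422.08, 180.52]), array([418, 179,   8,   5,  25], dtype=int32))
[ 0.54073736 -0.20447292  0.022     ]
side [374 314] (array([373.46938776, 315.79591837]), array([371, 309,   6,  13,  49], dtype=int32))
[ 0.53999116 -0.20330559  0.022     ]
(array([ 0.54077954, -0.20276252,  0.02141137]), [np.float64(0.001979143036085266), np.float64(0.0017888234584309737), np.float64(0.0006039706331094389)])
[319.99816668 179.59914661]
((745.4996948242188, -599.3677368164062), (69.15469360351562, 75.35113525390625), 80.55728912353516)
((109.50523376464844, -487.0271301269531), (295.0513916015625, 127.96553802490234), 59.88748550415039)
((660.7598876953125, -313.4642333984375), (497.438720703125, 947.2637329101562), 71.06063842773438)
```

The lid lies flat, with its fin at z = 0.021. Next is the green puck: hover square over the right pocket and look.

```bash
python3 - <<'E'
from t import *
st(); o,Rb=box(); plan(B(-1,-53,190),toolR(Rb))
E
```

```text
t 15.95 tcp [ 0.5343 -0.27    0.2297] box [   0.9 -416.8  208.2] F [-0.8  0.1 -0.1] gap 84.9 gf 0.0 q [-0.65  0.58  1.57 -0.    0.99 -0.56]
7 x {'dx': np.float64(5.19), 'dy': np.float64(-0.25), 'dz': np.float64(0.21), 'wx': np.float64(-4.28), 'wy': np.float64(0.22), 'wz': np.float64(-0.8)} total cm [36.27 -2.88  1.66]
```

```bash
python3 -m inch '[{"dx":5.19,"dy":-0.25,"dz":0.21,"wx":-4.28,"wy":0.22,"wz":-0.8},{"dx":5.19,"dy":-0.25,"dz":0.21,"wx":-4.28,"wy":0.22,"wz":-0.8},{"dx":5.19,"dy":-0.25,"dz":0.21,"wx":-4.28,"wy":0.22,"wz":-0.8},{"dx":5.19,"dy":-0.25,"dz":0.21,"wx":-4.28,"wy":0.22,"wz":-0.8},{"dx":5.19,"dy":-0.25,"dz":0.21,"wx":-4.28,"wy":0.22,"wz":-0.8},{"dx":5.19,"dy":-0.25,"dz":0.21,"wx":-4.28,"wy":0.22,"wz":-0.8},{"dx":5.19,"dy":-0.25,"dz":0.21,"wx":-4.28,"wy":0.22,"wz":-0.8},{"dx":0,"dy":0,"dz":0,"wx":0,"wy":0,"wz":0}]' 0.25 40 | grep -E 'force|gap|pos'
python3 - <<'E'
from h import *
import pickle
st(); o,Rb=box(); plan(B(-1,-53,190),toolR(Rb))
d=snap('wrist','w9'); pickle.dump(d,open('w9.pkl','wb'))
E
```

```text
tcp_pos: [0.5357, 0.0967, 0.2106]
force: [0.4, -0.2, 0.1]
finger_gap: 0.252
gripper_force: 0.0
t 16.95 tcp [0.5357 0.0967 0.2106] box [ -4.8 -50.2 189.5] F [ 0.4 -0.2  0.1] gap 21.5 gf 0.0 q [-0.04  0.5   2.01  0.23  0.11 -0.28]
1 x {'dx': np.float64(-0.29), 'dy': np.float64(0.38), 'dz': np.float64(-0.05), 'wx': np.float64(-0.38), 'wy': np.float64(-0.2), 'wz': np.float64(0.34)} total cm [-0.29  0.38 -0.05]
```

```bash
cat > pk.py <<'E'
from h import *
import pickle
def pucks(c,im,ys=(('violet',53),('green',-53))):
    hsv=cv2.cvtColor(im,cv2.COLOR_RGB2HSV)
    for nm,y in ys:
        q=proj(c,[B(0,y,18)])[0]; k=proj(c,[B(0,y,40)])[0]
        z=np.zeros(im.shape[:2],np.uint8); cv2.circle(z,tuple(int(v) for v in q),42,255,-1)
        lo,hi=((122,80,30),(150,255,255)) if nm=='violet' else ((60,80,30),(88,255,255))
        m=cv2.inRange(hsv,lo,hi)&z
        pt=cv2.findNonZero(m)
        if pt is None: print(nm,'none',q,k); continue
        (cc,r)=cv2.minEnclosingCircle(pt); print(nm,'exp disc',q.round(1),'knobtop',k.round(1),'n',len(pt),'circle',np.round(cc,1),round(r,1),'disc axis box@18',boxplane(c,cc,18))
        w=((im.min(2)>110)&(hsv[:,:,1]<60)).astype(np.uint8)*255; z[:]=0; cv2.circle(z,tuple(int(v) for v in k),28,255,-1)
        n,_,s,ce=cv2.connectedComponentsWithStats(w&z)
        for i in range(1,n):
            if s[i,4]>40: print('  white',ce[i].round(1),s[i].tolist(),'box@30',boxplane(c,ce[i],30))
if __name__=='__main__':
    c,im=pickle.load(open('w9.pkl','rb')); pucks(c,im)
E
python3 pk.py
python3 - <<'E'
import cv2
im=cv2.imread('pics/w9.png')[60:360,200:440]; cv2.imwrite('pics/c9.png',cv2.resize(im,None,fx=2,fy=2,interpolation=cv2.INTER_CUBIC))
E
```

```text
violet exp disc [331.5  76.2] knobtop [332.1  73.5] n 1630 circle [328.2  76. ] 26.2 disc axis box@18 [-2.6 53.1 18. ]
  white [328.6  73.9] [319, 63, 20, 23, 374] box@30 [-2.4 53.6 30. ]
green exp disc [329.9 204.2] knobtop [330.3 213.2] n 1111 circle [326.9 203.6] 21.8 disc axis box@18 [ -2.7 -52.4  18. ]
  white [327.  210.7] [319, 199, 17, 24, 330] box@30 [ -2.6 -54.7  30. ]
```

Both knobs show at box x = −2.5, with y = +53.3 (violet) and −53 (green), as the play in the pockets allows. I align over the green one.

```bash
python3 -m inch '[{"dx":-0.28,"dy":0.24,"dz":3,"wx":-0.38,"wy":-0.2,"wz":0.34},{"dx":0,"dy":0,"dz":2,"wx":0,"wy":0,"wz":0},{"dx":0,"dy":0,"dz":0,"wx":0,"wy":0,"wz":0},{"dx":0,"dy":0,"dz":0,"wx":0,"wy":0,"wz":0}]' 0.21 30 | grep -E 'force|gap|pos'
python3 - <<'E'
from h import *
st(); o,Rb=box(); plan(B(-2.4,-53,94),toolR(Rb))
E
```

```text
tcp_pos: [0.5661, 0.0895, 0.171]
force: [-0.6, -0.5, -0.8]
finger_gap: 0.212
gripper_force: 0.0
t 17.5 tcp [0.5661 0.0895 0.171 ] box [  1.7 -57.6 140. ] F [-0.6 -0.5 -0.8] gap 18.0 gf 0.0 q [-0.05  0.61  1.97  0.65  0.04 -0.7 ]
1 x {'dx': np.float64(0.48), 'dy': np.float64(-0.44), 'dz': np.float64(4.6), 'wx': np.float64(0.37), 'wy': np.float64(0.24), 'wz': np.float64(-0.37)} total cm [ 0.48 -0.44  4.6 ]
```

```bash
python3 -m inch '[{"dx":0.2,"dy":-0.2,"dz":0,"wx":0.2,"wy":0.1,"wz":-0.2},{"dx":0.2,"dy":-0.2,"dz":0,"wx":0.2,"wy":0.1,"wz":-0.2},{"dx":0,"dy":0,"dz":0,"wx":0,"wy":0,"wz":0},{"dx":0,"dy":0,"dz":0,"wx":0,"wy":0,"wz":0},{"dx":0,"dy":0,"dz":0,"wx":0,"wy":0,"wz":0}]' 0.21 30 | grep -E 'pos'
python3 - <<'E'
from h import *
st(); o,Rb=box(); plan(B(-2.4,-53,94),toolR(Rb)); 
from pk import pucks
c,im=snap('wrist','w10'); pucks(c,im,(('green',-53),)); st()
E
```

```text
tcp_pos: [0.5627, 0.0945, 0.1691]
t 18.12 tcp [0.5627 0.0945 0.1691] box [ -2.2 -52.6 140. ] F [0.4 0.2 0.8] gap 18.0 gf 0.0 q [-0.04  0.61  1.98  0.63  0.04 -0.68]
1 x {'dx': np.float64(-0.04), 'dy': np.float64(-0.03), 'dz': np.float64(4.6), 'wx': np.float64(0.03), 'wy': np.float64(0.01), 'wz': np.float64(0.09)} total cm [-0.04 -0.03  4.6 ]
green exp disc [326.  223.3] knobtop [326.3 236.7] n 1544 circle [322.2 222.4] 26.5 disc axis box@18 [ -2.8 -52.3  18. ]
  white [322.2 232.6] [312, 217, 21, 31, 546] box@30 [ -2.8 -54.8  30. ]
t 18.18 tcp [0.5627 0.0945 0.169 ] box [ -2.2 -52.6 140. ] F [-0.4  0.4 -0.2] gap 17.6 gf 0.0 q [-0.04  0.61  1.98  0.63  0.04 -0.68]
```

```bash
python3 -m inch '[{"dx":-0.04,"dy":-0.05,"dz":0.7,"wx":0,"wy":0,"wz":0.1},{"dx":0,"dy":0,"dz":0.7,"wx":0,"wy":0,"wz":0},{"dx":0,"dy":0,"dz":0.7,"wx":0,"wy":0,"wz":0},{"dx":0,"dy":0,"dz":0.4,"wx":0,"wy":0,"wz":0},{"dx":0,"dy":0,"dz":0,"wx":0,"wy":0,"wz":0},{"dx":0,"dy":0,"dz":0,"wx":0,"wy":0,"wz":0}]' 0.21 30 | grep -E 'force'
python3 - <<'E'
from h import *
st(); o,Rb=box(); plan(B(-2.6,-53,94),toolR(Rb))
E
```

```text
force: [-0.3, 0.6, -0.4]
gripper_force: 0.0
t 18.93 tcp [0.5742 0.0941 0.1479] box [ -2.7 -53.  115.9] F [-0.3  0.6 -0.4] gap 17.9 gf 0.0 q [-0.04  0.66  1.96  1.55  0.02 -1.59]
1 x {'dx': np.float64(-0.0), 'dy': np.float64(0.01), 'dz': np.float64(2.19), 'wx': np.float64(0.01), 'wy': np.float64(0.0), 'wz': np.float64(0.0)} total cm [-0.    0.01  2.19]
```

```bash
python3 -m inch '[{"dx":0,"dy":0,"dz":0.4,"wx":0,"wy":0,"wz":0},{"dx":0,"dy":0,"dz":0.4,"wx":0,"wy":0,"wz":0},{"dx":0,"dy":0,"dz":0.4,"wx":0,"wy":0,"wz":0},{"dx":0,"dy":0,"dz":0.4,"wx":0,"wy":0,"wz":0},{"dx":0,"dy":0,"dz":0.3,"wx":0,"wy":0,"wz":0},{"dx":0,"dy":0,"dz":0.1,"wx":0,"wy":0,"wz":0},{"dx":0,"dy":0,"dz":0,"wx":0,"wy":0,"wz":0}]' 0.21 30 | grep -E 'force'
python3 -c "from h import *;st()"
python3 -m inch '[{"dx":0,"dy":0,"dz":0,"wx":0,"wy":0,"wz":0},{"dx":0,"dy":0,"dz":0,"wx":0,"wy":0,"wz":0},{"dx":0,"dy":0,"dz":0,"wx":0,"wy":0,"wz":0}]' 0 40 | grep -E 'force'
python3 -c "from h import *;st()"
```

```text
force: [-0.5, -0.1, -1.0]
gripper_force: 0.0
t 19.8 tcp [0.5842 0.0942 0.1307] box [ -2.7 -53.   96. ] F [-0.5 -0.1 -1. ] gap 17.9 gf 0.0 q [-0.04  0.7   1.94  2.32  0.03 -2.36]
force: [-1.0, 0.1, 3.1]
gripper_force: 39.0
t 20.18 tcp [0.5841 0.0943 0.1308] box [ -2.7 -53.   96.1] F [-1.   0.1  3.1] gap 12.2 gf 39.0 q [-0.04  0.7   1.94  2.32  0.03 -2.36]
```

The knob is held. I lift square to the box.

```bash
python3 -m inch '[{"dx":0,"dy":0,"dz":-0.5,"wx":0,"wy":0,"wz":0},{"dx":0,"dy":0,"dz":-0.8,"wx":0,"wy":0,"wz":0},{"dx":0,"dy":0,"dz":-0.8,"wx":0,"wy":0,"wz":0},{"dx":0,"dy":0,"dz":-0.8,"wx":0,"wy":0,"wz":0},{"dx":0,"dy":0,"dz":-0.8,"wx":0,"wy":0,"wz":0},{"dx":0,"dy":0,"dz":-1,"wx":0,"wy":0,"wz":0},{"dx":0,"dy":0,"dz":-1.5,"wx":0,"wy":0,"wz":0},{"dx":0,"dy":0,"dz":-1.5,"wx":0,"wy":0,"wz":0},{"dx":0,"dy":0,"dz":-1,"wx":0,"wy":0,"wz":0},{"dx":0,"dy":0,"dz":0,"wx":0,"wy":0,"wz":0}]' 0 40 | grep -E 'force'
python3 - <<'E'
from h import *
st(); Rt=np.array([[0,1,0],[1,0,0],[0,0,-1.]]); a=plan([.4737,.0217,.19],Rt); plan([.4737,.0217,.096],Rt,start=a)
E
```

```text
force: [0.3, 0.7, -0.7]
gripper_force: 38.9
t 21.43 tcp [0.5447 0.0943 0.1994] box [ -2.6 -52.6 175.3] F [ 0.3  0.7 -0.7] gap 12.2 gf 38.9 q [-0.04  0.53  2.    0.32  0.09 -0.36]
4 x {'dx': np.float64(-1.8), 'dy': np.float64(-1.78), 'dz': np.float64(-0.36), 'wx': np.float64(7.51), 'wy': np.float64(-0.06), 'wz': np.float64(0.13)} total cm [-7.19 -6.67 -2.78]
2 x {'dx': np.float64(0.0), 'dy': np.float64(0.0), 'dz': np.float64(4.7), 'wx': np.float64(0.0), 'wy': np.float64(0.0), 'wz': np.float64(0.0)} total cm [0.  0.  9.4]
```

```bash
python3 -m inch '[{"dx":-1.2,"dy":-1.19,"dz":-0.24,"wx":5,"wy":-0.04,"wz":0.08},{"dx":-1.2,"dy":-1.19,"dz":-0.24,"wx":5,"wy":-0.04,"wz":0.08},{"dx":-1.2,"dy":-1.19,"dz":-0.24,"wx":5,"wy":-0.04,"wz":0.08},{"dx":-1.2,"dy":-1.19,"dz":-0.24,"wx":5,"wy":-0.04,"wz":0.08},{"dx":-1.2,"dy":-1.19,"dz":-0.24,"wx":5,"wy":-0.04,"wz":0.08},{"dx":-1.2,"dy":-1.19,"dz":-0.24,"wx":5,"wy":-0.04,"wz":0.08},{"dx":0,"dy":0,"dz":0,"wx":0,"wy":0,"wz":0},{"dx":0,"dy":0,"dz":0,"wx":0,"wy":0,"wz":0}]' 0 40 | grep -E 'force'
python3 - <<'E'
from h import *
st(); Rt=np.array([[0,1,0],[1,0,0],[0,0,-1.]]); a=plan([.4737,.0217,.105],Rt)
E
```

```text
force: [-0.1, -0.9, -0.8]
gripper_force: 39.1
t 22.43 tcp [0.4738 0.0221 0.1909] box [ -68.8 -124.2  203.6] F [-0.1 -0.9 -0.8] gap 12.0 gf 39.1 q [-0.19  0.52  1.91  0.    0.71 -0.19]
2 x {'dx': np.float64(-0.02), 'dy': np.float64(-0.01), 'dz': np.float64(4.29), 'wx': np.float64(0.04), 'wy': np.float64(-0.01), 'wz': np.float64(-0.0)} total cm [-0.04 -0.02  8.59]
```

```bash
python3 -m inch '[{"dx":0,"dy":0,"dz":3,"wx":0,"wy":0,"wz":0},{"dx":0,"dy":0,"dz":3,"wx":0,"wy":0,"wz":0},{"dx":0,"dy":0,"dz":1.7,"wx":0,"wy":0,"wz":0},{"dx":0,"dy":0,"dz":0.6,"wx":0,"wy":0,"wz":0},{"dx":0,"dy":0,"dz":0.3,"wx":0,"wy":0,"wz":0},{"dx":0,"dy":0,"dz":0.2,"wx":0,"wy":0,"wz":0},{"dx":0,"dy":0,"dz":0,"wx":0,"wy":0,"wz":0}]' 0 40 | grep -E 'force|pos'
python3 -m inch '[{"dx":0,"dy":0,"dz":0.1,"wx":0,"wy":0,"wz":0},{"dx":0,"dy":0,"dz":0.1,"wx":0,"wy":0,"wz":0},{"dx":0,"dy":0,"dz":0,"wx":0,"wy":0,"wz":0}]' 0 40 | grep -E 'force|pos'
```

```text
tcp_pos: [0.4739, 0.0218, 0.1037]
force: [-1.1, -0.7, -0.2]
gripper_force: 39.1
tcp_pos: [0.4737, 0.0218, 0.1013]
force: [-1.0, -0.6, 0.3]
gripper_force: 39.1
```

```bash
python3 -m inch '[{"dx":0,"dy":0,"dz":0.3,"wx":0,"wy":0,"wz":0},{"dx":0,"dy":0,"dz":0.2,"wx":0,"wy":0,"wz":0},{"dx":0,"dy":0,"dz":0.1,"wx":0,"wy":0,"wz":0},{"dx":0,"dy":0,"dz":0.1,"wx":0,"wy":0,"wz":0},{"dx":0,"dy":0,"dz":0,"wx":0,"wy":0,"wz":0}]' 0 40 | grep -E 'force|pos'
```

```text
tcp_pos: [0.4736, 0.0218, 0.0942]
force: [0.3, 0.5, -0.2]
gripper_force: 39.1
```

```bash
python3 -m inch '[{"dx":0,"dy":0,"dz":0.1,"wx":0,"wy":0,"wz":0},{"dx":0,"dy":0,"dz":0.05,"wx":0,"wy":0,"wz":0},{"dx":0,"dy":0,"dz":0,"wx":0,"wy":0,"wz":0}]' 0 40 | grep -E 'force|pos'
```

```text
tcp_pos: [0.4737, 0.0218, 0.0927]
force: [0.6, -0.2, -0.0]
gripper_force: 39.1
```

```bash
python3 -m inch '[{"dx":0,"dy":0,"dz":0.1,"wx":0,"wy":0,"wz":0},{"dx":0,"dy":0,"dz":0.05,"wx":0,"wy":0,"wz":0},{"dx":0,"dy":0,"dz":0,"wx":0,"wy":0,"wz":0}]' 0 40 | grep -E 'force|pos'
```

```text
tcp_pos: [0.4736, 0.0218, 0.0912]
force: [-0.5, 0.8, 0.3]
gripper_force: 39.1
```

```bash
python3 -m inch '[{"dx":0,"dy":0,"dz":0.1,"wx":0,"wy":0,"wz":0},{"dx":0,"dy":0,"dz":0.05,"wx":0,"wy":0,"wz":0},{"dx":0,"dy":0,"dz":0,"wx":0,"wy":0,"wz":0}]' 0 40 | grep -E 'force|pos'
```

```text
tcp_pos: [0.4737, 0.0218, 0.0901]
force: [0.7, 0.1, 4.5]
gripper_force: 39.5
```

It touches at 4.5 N. I release and rise, then check both trays.

```bash
python3 -m inch '[{"dx":0,"dy":0,"dz":0,"wx":0,"wy":0,"wz":0},{"dx":0,"dy":0,"dz":0,"wx":0,"wy":0,"wz":0},{"dx":0,"dy":0,"dz":0,"wx":0,"wy":0,"wz":0},{"dx":0,"dy":0,"dz":-1.5,"wx":0,"wy":0,"wz":0},{"dx":0,"dy":0,"dz":-3,"wx":0,"wy":0,"wz":0},{"dx":0,"dy":0,"dz":-5,"wx":0,"wy":0,"wz":0},{"dx":0,"dy":0,"dz":-2,"wx":0,"wy":0,"wz":0},{"dx":0,"dy":0,"dz":0,"wx":0,"wy":0,"wz":0}]' 0.3 40 | grep -E 'force|pos'
cat > gt.py <<'E'
from h import *
import sys
st()
# puck in tray: disc colour within tray centre
def intray(nm,ctr,views=('wrist','side','top')):
    lo,hi=((122,80,30),(150,255,255)) if nm=='violet' else ((60,80,30),(88,255,255))
    for n in views:
        c,im=snap(n,'%s_%s'%(nm,n)); q=proj(c,[[*ctr,.014]])[0]; e=proj(c,[[ctr[0]+.027,ctr[1],.014],[ctr[0],ctr[1]+.027,.014]]); r=int(min(np.linalg.norm(e-q,axis=1)))
        z=np.zeros(im.shape[:2],np.uint8); cv2.circle(z,tuple(int(v) for v in q),r,255,-1)
        m=cv2.inRange(cv2.cvtColor(im,cv2.COLOR_RGB2HSV),lo,hi)&z; p=cv2.findNonZero(m)
        if p is None or len(p)<5: print(n,'none'); continue
        cc,rr=cv2.minEnclosingCircle(p); print(n,len(p),cc,rr,onz(c,cc,.014).round(4))
E
python3 -c "from gt import *;intray('green',(.4737,.0217))
o,Rb=box(); plan(B(-2.6,53.5,150),toolR(Rb))"
```

```text
tcp_pos: [0.4744, 0.0217, 0.207]
force: [-0.4, 0.5, 0.2]
gripper_force: 0.0
t 26.43 tcp [0.4744 0.0217 0.207 ] box [ -60.2 -124.5  217.3] F [-0.4  0.5  0.2] gap 25.6 gf 0.0 q [-0.19  0.49  1.9  -0.    0.75 -0.19]
wrist 720 (321.861328125, 192.2481689453125) 18.34295082092285 [0.4739 0.0225 0.014 ]
side 111 (311.5, 244.8333282470703) 7.090786933898926 [0.4726 0.0206 0.014 ]
top none
4 x {'dx': np.float64(4.46), 'dy': np.float64(1.95), 'dz': np.float64(1.08), 'wx': np.float64(-7.51), 'wy': np.float64(0.03), 'wz': np.float64(-0.12)} total cm [17.86  8.35  2.66]
```

The green puck stands centred in its tray. Now the violet one.

```bash
python3 -m inch '[{"dx":2.98,"dy":1.3,"dz":0.5,"wx":-5,"wy":0.02,"wz":-0.08},{"dx":2.98,"dy":1.3,"dz":0.5,"wx":-5,"wy":0.02,"wz":-0.08},{"dx":2.98,"dy":1.3,"dz":0.5,"wx":-5,"wy":0.02,"wz":-0.08},{"dx":2.98,"dy":1.3,"dz":0.5,"wx":-5,"wy":0.02,"wz":-0.08},{"dx":2.98,"dy":1.3,"dz":0.5,"wx":-5,"wy":0.02,"wz":-0.08},{"dx":2.98,"dy":1.3,"dz":0.5,"wx":-5,"wy":0.02,"wz":-0.08},{"dx":0,"dy":0,"dz":0,"wx":0,"wy":0,"wz":0},{"dx":0,"dy":0,"dz":0,"wx":0,"wy":0,"wz":0},{"dx":0,"dy":0,"dz":0,"wx":0,"wy":0,"wz":0},{"dx":0,"dy":0,"dz":0,"wx":0,"wy":0,"wz":0}]' 0.21 30 | grep -E 'force|pos'
python3 - <<'E'
from h import *
st(); o,Rb=box(); plan(B(-2.6,53.3,140),toolR(Rb)); 
from pk import pucks
c,im=snap('wrist','w12'); pucks(c,im,(('violet',53),)); st()
E
```

```text
tcp_pos: [0.5509, 0.1891, 0.1921]
force: [-0.1, 0.2, -0.1]
gripper_force: 0.0
t 27.82 tcp [0.5509 0.1891 0.1921] box [ -0.2  42.2 165.5] F [-0.1  0.2 -0.1] gap 17.9 gf 0.0 q [ 0.17  0.57  1.91 -0.46  0.19  0.6 ]
1 x {'dx': np.float64(1.13), 'dy': np.float64(-0.17), 'dz': np.float64(2.55), 'wx': np.float64(-1.56), 'wy': np.float64(0.46), 'wz': np.float64(-0.08)} total cm [ 1.13 -0.17  2.55]
violet exp disc [328.5 196.1] knobtop [328.1 205.8] n 1386 circle [325.3 195.4] 24.5 disc axis box@18 [-2.5 53.6 18. ]
  white [325.  203.2] [315, 189, 20, 28, 449] box@30 [-2.5 51.4 30. ]
t 27.88 tcp [0.5509 0.1892 0.1922] box [ -0.2  42.3 165.5] F [-0.5 -0.4 -0.3] gap 18.1 gf 0.0 q [ 0.17  0.57  1.91 -0.46  0.19  0.6 ]
```

```bash
python3 -m inch '[{"dx":0.4,"dy":-0.06,"dz":0,"wx":-0.5,"wy":0.15,"wz":0},{"dx":0.4,"dy":-0.06,"dz":0,"wx":-0.5,"wy":0.15,"wz":0},{"dx":0.33,"dy":-0.05,"dz":0,"wx":-0.5,"wy":0.15,"wz":-0.1},{"dx":0,"dy":0,"dz":1,"wx":0,"wy":0,"wz":0},{"dx":0,"dy":0,"dz":1,"wx":0,"wy":0,"wz":0},{"dx":0,"dy":0,"dz":0.5,"wx":0,"wy":0,"wz":0},{"dx":0,"dy":0,"dz":0,"wx":0,"wy":0,"wz":0},{"dx":0,"dy":0,"dz":0,"wx":0,"wy":0,"wz":0}]' 0.21 30 | grep -E 'force|pos'
python3 - <<'E'
from h import *
st(); o,Rb=box(); plan(B(-2.6,53.3,96),toolR(Rb),n=1)
E
```

```text
tcp_pos: [0.5617, 0.2012, 0.1698]
force: [0.5, 0.5, -0.4]
gripper_force: 0.0
t 28.88 tcp [0.5617 0.2012 0.1698] box [ -1.9  54.2 140.7] F [ 0.5  0.5 -0.4] gap 18.0 gf 0.0 q [ 0.19  0.63  1.9  -0.73  0.14  0.89]
1 x {'dx': np.float64(-0.09), 'dy': np.float64(-0.06), 'dz': np.float64(4.47), 'wx': np.float64(-0.03), 'wy': np.float64(-0.02), 'wz': np.float64(0.07)} total cm [-0.09 -0.06  4.47]
```

```bash
python3 -m inch '[{"dx":-0.09,"dy":-0.06,"dz":0.6,"wx":0,"wy":0,"wz":0},{"dx":0,"dy":0,"dz":0.7,"wx":0,"wy":0,"wz":0},{"dx":0,"dy":0,"dz":0.7,"wx":0,"wy":0,"wz":0},{"dx":0,"dy":0,"dz":0.4,"wx":0,"wy":0,"wz":0},{"dx":0,"dy":0,"dz":0,"wx":0,"wy":0,"wz":0}]' 0.21 30 | grep -E 'force'
python3 -c "from h import *;st()"
python3 -m inch '[{"dx":0,"dy":0,"dz":0.4,"wx":0,"wy":0,"wz":0},{"dx":0,"dy":0,"dz":0.4,"wx":0,"wy":0,"wz":0},{"dx":0,"dy":0,"dz":0.4,"wx":0,"wy":0,"wz":0},{"dx":0,"dy":0,"dz":0.4,"wx":0,"wy":0,"wz":0},{"dx":0,"dy":0,"dz":0.3,"wx":0,"wy":0,"wz":0},{"dx":0,"dy":0,"dz":0.1,"wx":0,"wy":0,"wz":0},{"dx":0,"dy":0,"dz":0,"wx":0,"wy":0,"wz":0}]' 0.21 30 | grep -E 'force'
python3 -c "from h import *;st()"
```

```text
force: [0.8, -0.4, -0.7]
gripper_force: 0.0
t 29.5 tcp [0.5732 0.2005 0.1485] box [ -2.6  53.3 116.5] F [ 0.8 -0.4 -0.7] gap 18.1 gf 0.0 q [ 0.19  0.68  1.88 -0.9   0.11  1.05]
force: [-0.5, -0.5, 1.5]
gripper_force: 0.0
t 30.38 tcp [0.5832 0.2006 0.131 ] box [-2.7 53.4 96.4] F [-0.5 -0.5  1.5] gap 17.9 gf 0.0 q [ 0.18  0.72  1.86 -1.06  0.1   1.21]
```

```bash
python3 -m inch '[{"dx":0,"dy":0,"dz":0,"wx":0,"wy":0,"wz":0},{"dx":0,"dy":0,"dz":0,"wx":0,"wy":0,"wz":0},{"dx":0,"dy":0,"dz":0,"wx":0,"wy":0,"wz":0}]' 0 40 | grep -E 'force|gap'
python3 -m inch '[{"dx":0,"dy":0,"dz":-0.5,"wx":0,"wy":0,"wz":0},{"dx":0,"dy":0,"dz":-0.8,"wx":0,"wy":0,"wz":0},{"dx":0,"dy":0,"dz":-0.8,"wx":0,"wy":0,"wz":0},{"dx":0,"dy":0,"dz":-0.8,"wx":0,"wy":0,"wz":0},{"dx":0,"dy":0,"dz":-0.8,"wx":0,"wy":0,"wz":0},{"dx":0,"dy":0,"dz":-1,"wx":0,"wy":0,"wz":0},{"dx":0,"dy":0,"dz":-1.5,"wx":0,"wy":0,"wz":0},{"dx":0,"dy":0,"dz":-1.5,"wx":0,"wy":0,"wz":0},{"dx":0,"dy":0,"dz":-1.3,"wx":0,"wy":0,"wz":0},{"dx":0,"dy":0,"dz":0,"wx":0,"wy":0,"wz":0}]' 0 40 | grep -E 'force|gap'
python3 - <<'E'
from h import *
st(); Rt=np.array([[0,1,0],[1,0,0],[0,0,-1.]]); plan([.4705,.2361,.19],Rt)
E
```

```text
force: [-1.2, -0.1, 1.2]
finger_gap: 0.145
gripper_force: 39.0
force: [-0.4, 0.2, -0.6]
finger_gap: 0.142
gripper_force: 39.0
t 32.0 tcp [0.5381 0.2003 0.2099] box [ -2.3  53.4 187.2] F [-0.4  0.2 -0.6] gap 12.1 gf 39.0 q [ 0.2   0.53  1.93 -0.53  0.19  0.68]
4 x {'dx': np.float64(0.91), 'dy': np.float64(-1.77), 'dz': np.float64(-0.07), 'wx': np.float64(7.51), 'wy': np.float64(-0.04), 'wz': np.float64(0.14)} total cm [ 3.65 -6.82 -1.64]
```

```bash
python3 -m inch '[{"dx":0.61,"dy":-1.18,"dz":-0.05,"wx":5,"wy":-0.03,"wz":0.09},{"dx":0.61,"dy":-1.18,"dz":-0.05,"wx":5,"wy":-0.03,"wz":0.09},{"dx":0.61,"dy":-1.18,"dz":-0.05,"wx":5,"wy":-0.03,"wz":0.09},{"dx":0.61,"dy":-1.18,"dz":-0.05,"wx":5,"wy":-0.03,"wz":0.09},{"dx":0.61,"dy":-1.18,"dz":-0.05,"wx":5,"wy":-0.03,"wz":0.09},{"dx":0.61,"dy":-1.18,"dz":-0.05,"wx":5,"wy":-0.03,"wz":0.09},{"dx":0,"dy":0,"dz":0,"wx":0,"wy":0,"wz":0},{"dx":0,"dy":0,"dz":0,"wx":0,"wy":0,"wz":0}]' 0 40 | grep -E 'force|gap'
python3 - <<'E'
from h import *
st(); Rt=np.array([[0,1,0],[1,0,0],[0,0,-1.]]); plan([.4705,.2361,.096],Rt,n=4)
E
```

```text
force: [0.4, -0.5, 0.0]
finger_gap: 0.142
gripper_force: 39.0
t 33.0 tcp [0.4706 0.2362 0.1906] box [-70.2  89.9 204.1] F [ 0.4 -0.5  0. ] gap 12.0 gf 39.0 q [ 0.25  0.57  1.78 -0.    0.79  0.25]
4 x {'dx': np.float64(0.0), 'dy': np.float64(-0.0), 'dz': np.float64(2.36), 'wx': np.float64(0.0), 'wy': np.float64(0.02), 'wz': np.float64(0.0)} total cm [ 0.01 -0.01  9.46]
```

```bash
python3 -m inch '[{"dx":0,"dy":0,"dz":3,"wx":0,"wy":0,"wz":0},{"dx":0,"dy":0,"dz":3,"wx":0,"wy":0,"wz":0},{"dx":0,"dy":0,"dz":2,"wx":0,"wy":0,"wz":0},{"dx":0,"dy":0,"dz":0.8,"wx":0,"wy":0,"wz":0},{"dx":0,"dy":0,"dz":0.5,"wx":0,"wy":0,"wz":0},{"dx":0,"dy":0,"dz":0.2,"wx":0,"wy":0,"wz":0},{"dx":0,"dy":0,"dz":0.1,"wx":0,"wy":0,"wz":0},{"dx":0,"dy":0,"dz":0,"wx":0,"wy":0,"wz":0}]' 0 40 | grep -E 'force|pos'
```

```text
tcp_pos: [0.4705, 0.2364, 0.0954]
force: [-0.4, 0.5, -1.0]
gripper_force: 39.1
```

```bash
python3 -m inch '[{"dx":0,"dy":0,"dz":0.1,"wx":0,"wy":0,"wz":0},{"dx":0,"dy":0,"dz":0.1,"wx":0,"wy":0,"wz":0},{"dx":0,"dy":0,"dz":0.05,"wx":0,"wy":0,"wz":0},{"dx":0,"dy":0,"dz":0,"wx":0,"wy":0,"wz":0}]' 0 40 | grep -E 'force|pos'
```

```text
tcp_pos: [0.4703, 0.2363, 0.0924]
force: [0.1, -0.7, -0.0]
gripper_force: 39.1
```

```bash
python3 -m inch '[{"dx":0,"dy":0,"dz":0.1,"wx":0,"wy":0,"wz":0},{"dx":0,"dy":0,"dz":0.08,"wx":0,"wy":0,"wz":0},{"dx":0,"dy":0,"dz":0,"wx":0,"wy":0,"wz":0}]' 0 40 | grep -E 'force|pos'
```

```text
tcp_pos: [0.4703, 0.2363, 0.0907]
force: [-0.1, -0.1, 0.2]
gripper_force: 39.2
```

```bash
python3 -m inch '[{"dx":0,"dy":0,"dz":0.06,"wx":0,"wy":0,"wz":0},{"dx":0,"dy":0,"dz":0,"wx":0,"wy":0,"wz":0}]' 0 40 | grep -E 'force|pos'
```

```text
tcp_pos: [0.4702, 0.2363, 0.0906]
force: [-0.5, -1.6, 5.4]
gripper_force: 39.6
```

It touches at 5.4 N. I release, rise and check everything.

```bash
python3 -m inch '[{"dx":0,"dy":0,"dz":0,"wx":0,"wy":0,"wz":0},{"dx":0,"dy":0,"dz":0,"wx":0,"wy":0,"wz":0},{"dx":0,"dy":0,"dz":0,"wx":0,"wy":0,"wz":0},{"dx":0,"dy":0,"dz":-1.5,"wx":0,"wy":0,"wz":0},{"dx":0,"dy":0,"dz":-3,"wx":0,"wy":0,"wz":0},{"dx":0,"dy":0,"dz":-5,"wx":0,"wy":0,"wz":0},{"dx":0,"dy":0,"dz":-3,"wx":0,"wy":0,"wz":0},{"dx":0,"dy":0,"dz":0,"wx":0,"wy":0,"wz":0}]' 0.3 40 | grep -E 'force|pos'
python3 - <<'E'
from gt import *
intray('violet',(.4705,.2361),('wrist','side'))
intray('green',(.4737,.0217),('side','top'))
im=cv2.imread('pics/violet_side.png')[110:400,240:480]; w=cv2.imread('pics/violet_wrist.png')[100:300,220:420]
cv2.imwrite('pics/end.png',np.hstack([cv2.resize(im,(456,550)),cv2.resize(w,(300,300),interpolation=cv2.INTER_CUBIC)[:].copy() if 0 else cv2.copyMakeBorder(cv2.resize(w,(300,300)),0,250,0,0,cv2.BORDER_CONSTANT)]))
E
```

```text
tcp_pos: [0.4717, 0.2368, 0.2183]
force: [-0.3, -0.2, -1.1]
gripper_force: 0.0
t 36.12 tcp [0.4717 0.2368 0.2183] box [-55.4  90.6 227.5] F [-0.3 -0.2 -1.1] gap 25.6 gf 0.0 q [ 0.25  0.52  1.76 -0.    0.85  0.25]
wrist 713 (321.132080078125, 190.22640991210938) 17.770462036132812 [0.4705 0.2366 0.014 ]
side 70 (289.3636474609375, 189.0) 5.724496364593506 [0.4689 0.2326 0.014 ]
side 113 (311.5, 245.0) 7.159010887145996 [0.4725 0.0201 0.014 ]
top 103 (338.79998779296875, 207.89999389648438) 6.484707355499268 [0.4732 0.0214 0.014 ]
```

View pics/end.png

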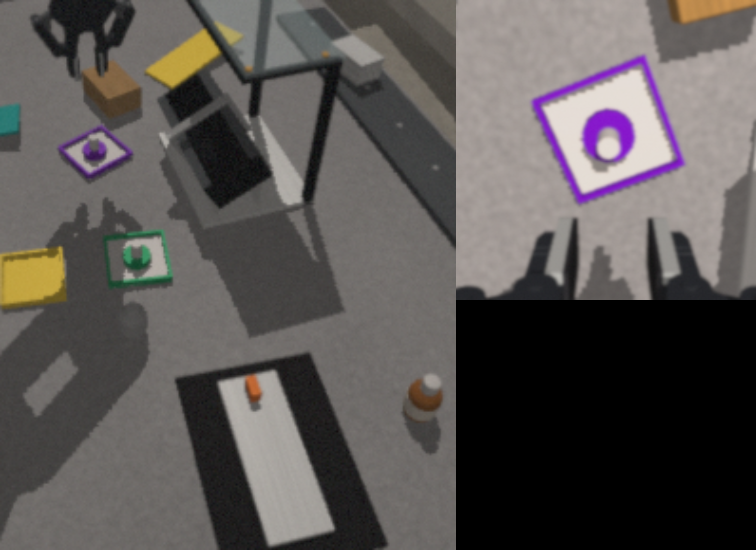

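The lid lies flat on the mat with its fin up, at (252,388) in the picture. Both pucks stand centred in their own trays (violet (95,150), green (137,255)), and the objective, bottle and wipes box are where they were. I hand it in.

```bash
python3 -c "
from station import workorder
print(workorder.sign_off())"
```

```text
the job is handed in; nothing more can be done
None
```

I handed the job in at about 36 s; the sign-off returned no verdict, but my last images show the lid flat on the mat with its fin up, both pucks upright and centred in their own trays, and the lens, bottle and cardboard box apparently where they were.

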